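# Sort hanging cup wheels on the dummy spindle

### The job

Work through the packed grinding wheels on the display peg from the front: lift each one clear of the peg's upturned tip and slide it off without forcing it, then try its bore squarely on the dummy spindle, pushing it on until it is home against the collar or stops on the nose. Stand the wheels that go right home in the slots of the timber rack and those that stop on the nose in the slots of the grey plastic tote, one to a slot, hanger up and let go only once set down. Leave the carved stone, hammer and mallet alone.

Things in the scene. Friction and masses are not known exactly. Their poses are not given: they have to be found in the camera images.
- peg_stand: Bolted stand of green slotted angle: base plate, two 200 mm posts 130 mm apart and a crossbar at its far end, bearing one level steel peg 7 mm thick along its x. Origin on the bench under the middle hanging place. Peg centre line 149.5 mm up, from the crossbar at x = +94 mm to the free end at x = -100 mm (robot side). Hanging places x = -50 (front), 0 (middle), +50 mm (rear), +-4 mm. Level.
- peg_tip (a point): Highest point of the peg's free end, which turns up steeply over its last 4 mm: 164 mm above the bench, 11 mm above the top of the straight peg. Axes as the stand's: x points back along the peg to the crossbar.
- gauge: Bolted grey pedestal with a dummy grinder spindle: a level steel stub along its x, 100 mm up, free end to -x (robot side). Stub 24 mm diameter, 46 mm long from nose to a 42 mm collar; its first 8 mm are a cone, 18 mm wide at the nose. Upright behind the collar 52 mm wide, 128 mm high. Origin on the bench under the stub, 20 mm past the nose.
- spindle_nose (a point): Centre of the stub's nose face; x along the stub towards the collar, z up. A pack that fits slides on till its face meets the collar (pack origin at x = +36 mm here); one that does not stops on the cone (pack origin at x about -6 mm). Loose fit: 3 mm in diameter.
- rack: Loose timber rack of brown slats, 164 mm (x) by 136 mm (y), 70 mm high, 1.2 kg: three slots along its y, each 28 mm wide and 112 mm long, at x = -56, 0, +56 mm. Slot floor 10 mm up, slats to 70 mm, low end rails to 32 mm. Origin: centre of underside. A pack standing in a slot has its origin 58 mm above the bench.
- tote: Loose grey plastic returns tote with a rim, 164 mm (x) by 136 mm (y), 70 mm high, 1.2 kg: three slots along its y, each 28 mm wide and 112 mm long, at x = -56, 0, +56 mm. Slot floor 10 mm up, walls and slats to 70 mm. Origin: centre of underside. A pack standing in a slot has its origin 58 mm above the bench.
- stone: Bystander: half-carved stone block 100 x 150 x 85 mm beyond the work.
- club_hammer: Bystander: iron club hammer lying on the bench, about 250 mm long.
- mallet: Bystander: wooden carver's mallet standing on its head, handle up, 255 mm high, 90 mm wide; at times absent.
- pack_1a: Pack at the peg's front place, or absent; a or b says nothing of fit. Clear shell 96 mm square, 20 mm thick, wheel bore right through, 21 or 27 mm wide; above it a black hanger 10 mm thick, 60 mm wide. Origin: bore centre; x through the bore (hangs along the peg's x), z up. Shell z -48..48; hang slot z 54..80, 18 wide, top edge on the peg, 19 mm of lift; solid grip tab z 80..120. 0.3 kg.
- pack_1b: Pack at the peg's front place, or absent; a or b says nothing of fit. Clear shell 96 mm square, 20 mm thick, wheel bore right through, 21 or 27 mm wide; above it a black hanger 10 mm thick, 60 mm wide. Origin: bore centre; x through the bore (hangs along the peg's x), z up. Shell z -48..48; hang slot z 54..80, 18 wide, top edge on the peg, 19 mm of lift; solid grip tab z 80..120. 0.3 kg.
- pack_2a: Pack at the peg's middle place, or absent; a or b says nothing of fit. Clear shell 96 mm square, 20 mm thick, wheel bore right through, 21 or 27 mm wide; above it a black hanger 10 mm thick, 60 mm wide. Origin: bore centre; x through the bore (hangs along the peg's x), z up. Shell z -48..48; hang slot z 54..80, 18 wide, top edge on the peg, 19 mm of lift; solid grip tab z 80..120. 0.3 kg.
- pack_2b: Pack at the peg's middle place, or absent; a or b says nothing of fit. Clear shell 96 mm square, 20 mm thick, wheel bore right through, 21 or 27 mm wide; above it a black hanger 10 mm thick, 60 mm wide. Origin: bore centre; x through the bore (hangs along the peg's x), z up. Shell z -48..48; hang slot z 54..80, 18 wide, top edge on the peg, 19 mm of lift; solid grip tab z 80..120. 0.3 kg.
- pack_3a: Pack at the peg's rear place, or absent; a or b says nothing of fit. Clear shell 96 mm square, 20 mm thick, wheel bore right through, 21 or 27 mm wide; above it a black hanger 10 mm thick, 60 mm wide. Origin: bore centre; x through the bore (hangs along the peg's x), z up. Shell z -48..48; hang slot z 54..80, 18 wide, top edge on the peg, 19 mm of lift; solid grip tab z 80..120. 0.3 kg.
- pack_3b: Pack at the peg's rear place, or absent; a or b says nothing of fit. Clear shell 96 mm square, 20 mm thick, wheel bore right through, 21 or 27 mm wide; above it a black hanger 10 mm thick, 60 mm wide. Origin: bore centre; x through the bore (hangs along the peg's x), z up. Shell z -48..48; hang slot z 54..80, 18 wide, top edge on the peg, 19 mm of lift; solid grip tab z 80..120. 0.3 kg.
There are look-alikes about, which are no part of the job. Leave any orange look-alike of the pack_2b alone.

How it is judged:
By the outcome, as a careful person would: the job done as asked, in the order asked, and still so for the second after the job is handed in, with the robot touching nothing.
Of pack_1a, pack_1b only 1 to 1 are there at a start; the rules pass over those that are not, and their reading is None.
Of pack_2a, pack_2b only 1 to 1 are there at a start; the rules pass over those that are not, and their reading is None.
Of pack_3a, pack_3b, mallet only 1 to 1 are there at a start; the rules pass over those that are not, and their reading is None.
At some moment in a run one of rack, tote may be knocked a few centimetres aside while the robot is not near it.
It also fails if it takes over 210 s, if anything falls off the work surface, if the arm or the gripper's body presses on something with over 40 N, if the wrist force passes 120 N, or if a joint passes its speed limit or range.

### The arm

A 7-joint arm with a two-finger parallel gripper is mounted at the origin on the work surface. World frame = base frame: x ahead of the robot, y to its left, z up, the work surface at z = 0. Lengths are in mm, angles in rad, forces in N, time in s.
With the tool pointing down it reaches from about 425 to 950 mm from the base axis. Payload 4.7 kg.
Tool frame: the origin (TCP) lies midway between the tips of the shut fingers; the grasp point (between the pads) lies 19 mm behind it; z points along the fingers, y is the line along which they close (so a half turn about z gives the same grasp; the last joint's range is limited). The gripper opens to 87 mm and grips with 3 to 60 N. Pads are 19 mm wide; open, the fingers measure 117 mm over their backs; the gripper's body (75 mm by 190 mm) begins 51 mm behind the grasp point.
Start: joints at [-1.237, 0.469, -0.049, 1.532, 0.024, 1.141, -0.082], TCP at [239.514, 631.096, 222.573] pointing down, gripper open.
Joint ranges: [-2.59, 2.59], [-0.33, 1.99], [-1.39, 1.29], [0.1, 2.45], [-1.04, 4.18], [0.21, 1.99], [-2.66, 2.66]. Speed limits (rad/s): [2.57, 2.57, 3.14, 3.14, 3.14, 3.14, 3.14].

### API

Orientations are given as [roll, pitch, yaw] about the fixed x, y, z axes, in that order (R = Rz(yaw) Ry(pitch) Rx(roll)).
In Python, from station import manip gives the robot as it stands.
- The arm moves only by the tool arm_command, never from a script. Its argument "increments" is a list of rows, each a list of 4 numbers: the shift along the tool's x, y, z in cm, then the turn about the tool's z in degrees. A call has 1 to 20 rows; each row is the pose to reach, as a shift and turn from the pose commanded when the call began, along the tool's axes at that moment; what a row does not reach only later rows make up. A row lasts 1/10 s, in which the tool goes at most 50 mm and 8.59 degrees, less where a joint would pass 70% of its speed; a pose out of reach is approached as far as the arm can. A call with a gripper value outside its range is refused whole. "hand" is the opening in per cent of the stroke, from 0 (shut) to 100 (fully open), set as the call begins (left out, the last holds). The fingers move at their own pace and stop on an object; the grip force is fixed at half the most. Time passes only in rows, so rows that repeat a pose let the fingers close. It gives the time, the measured TCP pose, the force, the opening and the grip force at its end, in the units of the state.
- manip.state(): the state, without advancing time (a new reading comes with each control period).
- manip.get_image(name): name is "scene" or "top" or "wrist"; returns the picture (400x640x3 uint8, red, green, blue); there is no depth.
- manip.camera_params(name): a dict with "fx", "fy", "cx", "cy" (pixels), "dist_coeffs" ([k1, k2, p1, p2, k3] as OpenCV has them; the pictures are not rectified), "extrinsics" (4x4, takes a point from camera to world coordinates); the wrist camera has in their place "mount" (4x4, takes a point from camera to tool coordinates, whose origin is the TCP and whose axes are the flange's). Camera axes: x right, y up, looking along -z (the intrinsics and any distortion apply to the point x, -y, -z); pixel columns grow to the right and rows downward; lengths in mm; the calibration is good to about 2 mm. A picture is of the moment at which its call begins: read the wrist's pose just before it. camera_params takes no time and is no camera call.
- manip.hand_in(): hands the job in; it is judged then, once.
Trained networks look in the newest picture that a camera, given by its name, has taken for a name from the list of things; names that differ only in an ending like _2 or _b are one class to them, and where a whole thing is asked for, a point or a joint stands for the part that bears it (a point fixed in the world has none). Each returns a list of dicts, best first, with "conf" (0 to 1); they miss things now and then, are a little off and sometimes report something else, mostly with a low value. They report only what shows in the picture. A call takes as long as a camera call. They do not tell look-alikes from the thing itself.
- manip.search_frame(camera, name): "xy" ([column, row] in pixels, amid what is visible of it).
- manip.silhouettes(camera, name): "mask" (400x640 bool, what is visible of it) and "xy" ([column, row] in pixels, amid what is visible of it).
- manip.landmark_of(camera, name): "xy" ([column, row] in pixels: a listed point, or the origin of a listed thing).
The state is a dict: "time": time; "joints": joint angles; "qd": joint speeds; "joint_efforts": joint torques, N m; "ee_pos": TCP position; "orientation": TCP orientation; "contact_force": force on the tool from outside, world axes, zero at the start; "ft_torque": the same for the moment, N m; "finger_gap": finger opening in mm; "grasp_force": force on a finger pad.
Only numpy, scipy, OpenCV 4.12 (cv2) and the standard library are available. Lean on these libraries where they do the work, as an engineer would, in place of code of your own. Each camera call takes 0.05 s, during which the arm holds its last target. There are 200 camera calls.

## Working session

There is one attempt and no reset: what is moved stays moved. The work goes in short steps, Python scripts to look and compute and a tool call to move; the robot and the scene stay as the last step left them, time stands still between calls to the robot, and variables do not carry over. Pictures are saved under pics/ and viewed, at most 14 in all, crops included, and the job is handed in when it is done.

Besides the shell and the picture viewer there is one more tool, called after ">>>" as name(argument=value, ...) on one line, values as JSON. arm_command: Moves the arm, as the interface text tells. Its arguments: {"type":"object","properties":{"increments":{"type":"array"},"hand":{"type":"number"}},"required":["increments"]}

```bash
ls; mkdir -p pics; python3 - <<'E'
from station import manip
import cv2,numpy as np
print(manip.state())
for c in("scene","top"):
    cv2.imwrite(f"pics/{c}0.png",manip.get_image(c)[:,:,::-1])
    p=manip.camera_params(c);print(c,{k:np.round(v,3).tolist() for k,v in p.items()})
    for n in("peg_stand","peg_tip","gauge","spindle_nose","rack","tote","pack_1a","stone","club_hammer","mallet"):
        print(c,n,[(np.round(d["xy"]).tolist(),round(d["conf"],2)) for d in manip.landmark_of(c,n)][:5])
print(manip.camera_params("wrist"))
E
```

```text
pics
{'time': 0.0, 'joints': array([-1.23689965,  0.46944664, -0.04858292,  1.5336978 ,  0.02410475,
        1.14097167, -0.082274  ]), 'qd': array([ 6.14011420e-06, -7.37690447e-04,  4.58629685e-04, -4.80822802e-04,
       -2.30664321e-03, -1.07127379e-03, -4.45015339e-04]), 'joint_efforts': array([-1.87913006e-04, -5.07983851e+01, -8.06590053e-02, -2.36148262e+01,
       -6.13120780e-02,  3.82631645e-02,  1.79732260e-04]), 'ee_pos': array([239.3378254, 630.5068097, 221.4942407]), 'orientation': array([-3.13965662e+00,  7.99771643e-05,  2.77884501e+00]), 'contact_force': array([0.91575473, 1.07244641, 0.04415725]), 'ft_torque': array([0.0314285 , 0.0215212 , 0.04469176]), 'grasp_force': 0.0, 'finger_gap': 86.58694095343739}
scene {'fx': 382.942, 'fy': 382.942, 'cx': 325.634, 'cy': 196.585, 'dist_coeffs': [0.026, 0.0, 0.0, 0.0, 0.0], 'extrinsics': [[0.783, -0.457, 0.422, 1104.051], [0.622, 0.565, -0.542, -509.664], [0.01, 0.687, 0.727, 947.389], [0.0, 0.0, 0.0, 1.0]]}
scene peg_stand [([253.0, 251.0], 0.84), ([372.0, 244.0], 0.4)]
scene peg_tip [([255.0, 239.0], 0.28)]
scene gauge [(
[... 690 characters left out ...]
 0.62)]
top pack_1a []
top stone [([318.0, 169.0], 0.76), ([384.0, 243.0], 0.44)]
top club_hammer [([385.0, 164.0], 0.92), ([388.0, 217.0], 0.32)]
top mallet []
{'fx': 293.5927754258764, 'fy': 293.5927754258764, 'cx': 314.526787628248, 'cy': 197.7226392875037, 'dist_coeffs': array([-0.05497971,  0.        ,  0.        ,  0.        ,  0.        ]), 'mount': array([[ 1.44257407e-03,  9.56214547e-01,  2.92663048e-01,
         8.00023125e+01],
       [ 9.99998931e-01, -1.44915598e-03, -1.94313925e-04,
        -5.40118170e-01],
       [ 2.38308604e-04,  2.92663015e-01, -9.56215615e-01,
        -1.63640029e+02],
       [ 0.00000000e+00,  0.00000000e+00,  0.00000000e+00,
         1.00000000e+00]])}
```

View pics/scene0.png

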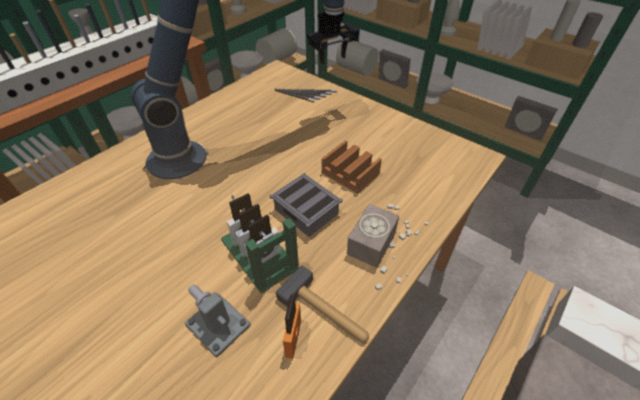

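View pics/top0.png

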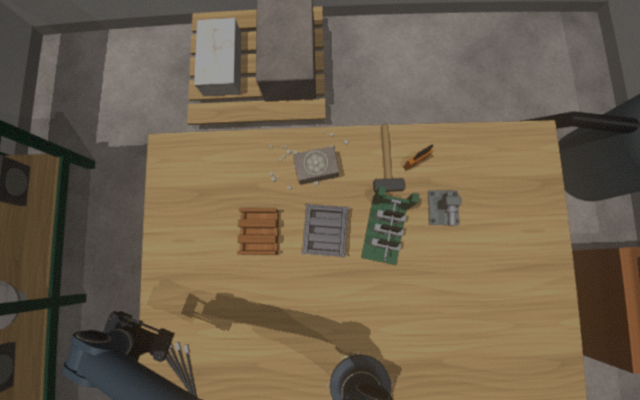

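The scene view shows three packs on the green stand at about (250,225), the gauge at (215,320), and the tote at (305,203). The rack is at (350,165) and the orange decoy is at (290,330). In the top view the rack is at (259,232), the tote at (325,231), the gauge at (445,210) and the packs at about (388,215), (386,229) and (384,244). There is no mallet.

```bash
cat > h.py <<'E'
from station import manip
import cv2,numpy as np
from scipy.spatial.transform import Rotation as Ro
def tool(s=None):
    s=s or manip.state();T=np.eye(4);T[:3,:3]=Ro.from_euler('xyz',s['orientation']).as_matrix();T[:3,3]=s['ee_pos'];return T
def cam(c,s=None):
    p=manip.camera_params(c)
    return p,(tool(s)@p['mount'] if c=='wrist' else p['extrinsics'])
K=lambda p:np.array([[p['fx'],0,p['cx']],[0,p['fy'],p['cy']],[0,0,1.]])
def ray(c,xy,z,s=None):
    p,E=cam(c,s);u=cv2.undistortPoints(np.array([[xy]],float),K(p),p['dist_coeffs'])[0,0]
    d=E[:3,:3]@[u[0],-u[1],-1];o=E[:3,3];return o+d*(z-o[2])/d[2]
def proj(c,P,s=None):
    p,E=cam(c,s);q=(np.atleast_2d(P)-E[:3,3])@E[:3,:3];q=q*[1,-1,-1]
    return cv2.projectPoints(q,np.zeros(3),np.zeros(3),K(p),p['dist_coeffs'])[0][:,0]
def look(c,names,fn='landmark_of'):
    s=manip.state();im=manip.get_image(c);out={}
    for n,z in names:
        out[n]=[(np.round(d['xy'],1),round(d['conf'],2),np.round(ray(c,d['xy'],z,s),1)) for d in getattr(manip,fn)(c,n)[:5]]
        for o in out[n]:print(c,n,o[0],o[1],o[2][:2])
    return im,s,out
def go(x,y,z,yaw):  # prints tool-frame cm/deg
    s=manip.state();T=tool(s);d=T[:3,:3].T@(np.array([x,y,z])-T[:3,3])/10
    w=(s['orientation'][2]-np.radians(yaw)+np.pi)%(2*np.pi)-np.pi
    print('GO',np.round(d,2),'turn',round(np.degrees(w),1))
def st():
    s=manip.state();print('t',round(s['time'],1),'p',np.round(s['ee_pos'],1),'rpy',np.round(np.degrees(s['orientation']),1),'F',np.round(s['contact_force'],1),'gap',round(s['finger_gap'],1),'gf',round(s['grasp_force'],1))
E
python3 - <<'E'
from h import *
N=dict(peg_stand=([384,232],0),peg_tip=([382,261],164),gauge=([444,222],0),nose=([451,228],100),rack=([259,234],0),tote=([323,232],0))
for n,(xy,z) in N.items(): print(n,ray('top',xy,z).round(1))
for n,xy,z in(("peg_stand",[253,251],0),("gauge",[206,311],0),("nose",[188,288],100),("rack",[348,176],0)): print('scene',n,ray('scene',xy,z).round(1))
im=cv2.imread('pics/top0.png')[130:280,220:480];cv2.imwrite('pics/topc.png',cv2.resize(im,None,fx=3,fy=3,interpolation=2))
E
```

```text
peg_stand [ 535.1 -107.8    0. ]
peg_tip [430.7 -73.5 164. ]
gauge [ 565.6 -330.5    0. ]
nose [ 534.8 -322.2  100. ]
rack [539.9 353.4   0. ]
tote [541.2 116.1   0. ]
scene peg_stand [ 524.8 -114.5    0. ]
scene gauge [ 567.4 -325.9    0. ]
scene nose [ 541.5 -333.4  100. ]
scene rack [553.5 327.8   0. ]
```

View pics/topc.png

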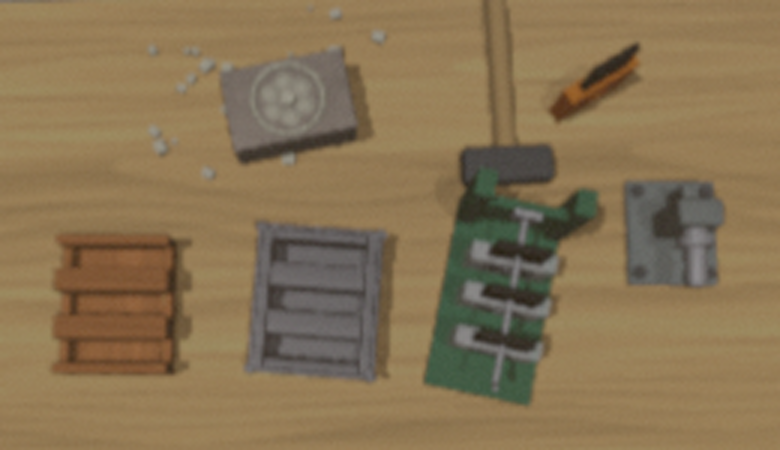

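The crop shows the peg running from its tip at about crop (495,388) to the crossbar at (527,210), with three packs at (500,340), (505,295) and (515,255). The gauge nose is at crop (695,283), and the collar end is at about (697,235).

```bash
python3 - <<'E'
from h import *
c=lambda u,v,z:ray('top',[220+u/3,130+v/3],z)
def ang(a,b): d=b-a;return np.degrees(np.arctan2(d[1],d[0])).round(1)
a,b=c(495,388,162),c(527,212,153);print('peg',a,b,ang(a,b))
a,b=c(426,384,4),c(458,215,4);print('base edge',ang(a,b))
for q in((500,340),(505,297),(517,252)):print('tab',c(*q,193))
a,b=c(695,283,100),c(698,232,100);print('stub',a,b,ang(a,b))
a,b=c(627,284,5),c(627,183,5);print('gaugebase',ang(a,b))
a,b=c(248,372,70),c(262,223,70);d=c(376,380,70);e=c(384,230,70);print('tote',(a+b+d+e)/4,ang(a,b),ang(d,e))
a,b=c(56,373,70),c(58,237,70);d=c(173,373,70);e=c(172,237,70);print('rack',(a+b+d+e)/4,ang(a,b),ang(d,e))
go(500,-110,330,80)
E
```

```text
peg [435.72218324 -83.62502481 162.        ] [ 625.94382347 -129.56150946  153.        ] -13.6
base edge -13.1
tab [485.1650439 -86.8612187 193.       ]
tab [529.94333653 -94.36115757 193.        ]
tab [ 577.13505634 -109.47560172  193.        ]
stub [ 547.18372981 -325.39372176  100.        ] [ 605.51930901 -333.41440968  100.        ] -7.8
gaugebase -4.0
tote [541.85721713 104.48599459  70.        ] -6.4 -5.0
rack [543.51258339 342.46370716  70.        ] -0.3 0.0
GO [-50.65 -60.04 -10.75] turn 79.2
```

>>> arm_command(increments=[[0,0,-10.8,0],[0,0,-10.8,10],[0,0,-10.8,20],[-50.6,-60,-10.8,79.2],[-50.6,-60,-10.8,79.2],[-50.6,-60,-10.8,79.2],[-50.6,-60,-10.8,79.2],[-50.6,-60,-10.8,79.2],[-50.6,-60,-10.8,79.2],[-50.6,-60,-10.8,79.2],[-50.6,-60,-10.8,79.2],[-50.6,-60,-10.8,79.2],[-50.6,-60,-10.8,79.2],[-50.6,-60,-10.8,79.2],[-50.6,-60,-10.8,79.2],[-50.6,-60,-10.8,79.2],[-50.6,-60,-10.8,79.2],[-50.6,-60,-10.8,79.2],[-50.6,-60,-10.8,79.2],[-50.6,-60,-10.8,79.2]], hand=35)

```text
time: 3.1
ee_pos: [499.9, -115.1, 331.0]
orientation: [3.14, 0.003, 1.387]
contact_force: [-0.4, 0.1, 0.2]
finger_gap: 30.3
grasp_force: 0.0
```

```bash
python3 - <<'E'
from h import *
st()
im,s,o=look('wrist',[('peg_stand',0),('peg_tip',164),('gauge',0),('spindle_nose',100),('pack_1a',73),('tote',0)])
cv2.imwrite('pics/w1.png',im[:,:,::-1])
E
```

```text
t 3.1 p [ 499.9 -115.1  331. ] rpy [179.9   0.2  79.5] F [-0.4  0.1  0.2] gap 30.3 gf 0.0
wrist peg_stand [332.6 152.8] 0.96 [ 532.2 -114.3]
wrist peg_tip [250.7 164.8] 0.58 [432.3 -84.7]
wrist gauge [369.5 262.2] 0.91 [ 567.4 -331.9]
wrist tote [313.7   9.2] 0.63 [540.3 104.7]
```

View pics/w1.png

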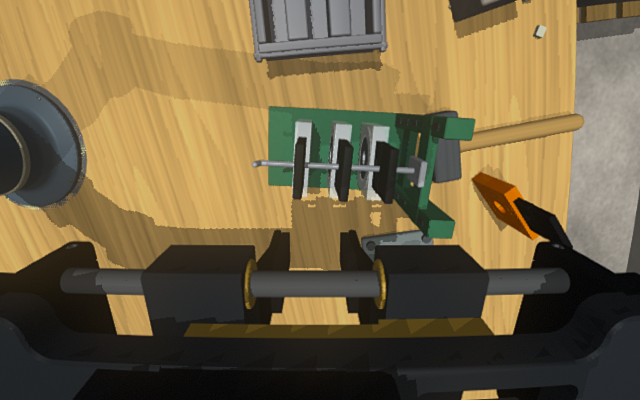

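The wrist view shows the peg from its tip at about (255,163) to the crossbar at (417,170), with hangers at about (300,168), (343,170) and (383,172). The rack is not visible from here. I'll overlay a model of the stand to refine its pose.

```bash
cat >> h.py <<'E'
def fr(x,y,phi):
    T=np.eye(4);T[:3,:3]=Ro.from_euler('z',phi,degrees=True).as_matrix();T[:3,3]=[x,y,0];return T
def dl(im,c,T,pts,s,col,k):
    q=(np.c_[np.array(pts,float),np.ones(len(pts))]@T.T)[:,:3];u=proj(c,q,s)
    cv2.polylines(im,[np.round(u*k*16).astype(int)],False,col,1,cv2.LINE_AA,4)
E
python3 - <<'E'
from h import *
s=manip.state();im=cv2.imread('pics/w1.png')
for v in([255,162],[255,165]):print(ray('wrist',v,162,s))
print(ray('wrist',[417,170],153,s))
T=fr(531,-108,-13.3);k=3
I=cv2.resize(im,None,fx=k,fy=k,interpolation=2)
dl(I,'wrist',T,[(-100,0,164),(-98,0,153),(94,0,153)],s,(0,0,255),k)
for x in(-50,0,50):dl(I,'wrist',T,[(x-5,-30,193),(x+5,-30,193),(x+5,30,193),(x-5,30,193),(x-5,-30,193)],s,(255,255,0),k)
cv2.imwrite('pics/w1o.png',I[270:690,690:1440])
E
```

```text
[436.63433884 -75.63161744 162.        ]
[435.85169859 -79.02408356 162.        ]
[ 622.04956609 -118.61772483  153.        ]
```

View pics/w1o.png

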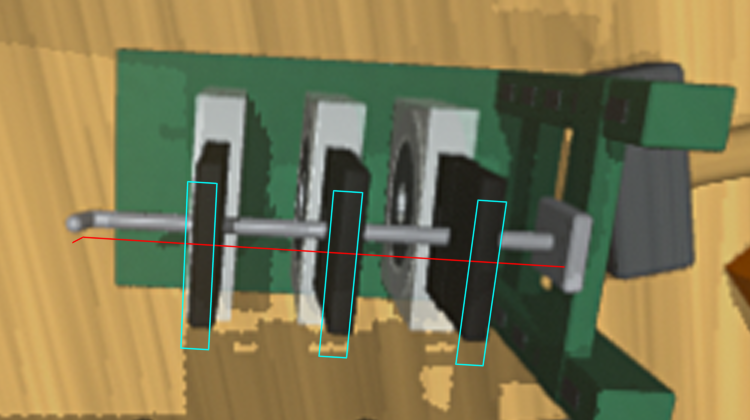

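```bash
python3 - <<'E'
from h import *
s=manip.state();im=cv2.imread('pics/w1.png')
c=lambda u,v,z:ray('wrist',[(690+u)/3,(270+v)/3],z,s)
a=c(105,219,149.5);b=c(550,241,149.5);d=b-a;phi=np.degrees(np.arctan2(d[1],d[0]));print(a,b,phi)
for q in((208,235),(345,243),(472,258)):print(c(*q,193))
e,f=c(117,50,4),c(497,69,4);print('base',np.degrees(np.arctan2(*(f-e)[1::-1])))
t=c(75,217,162);print(t)
u=d[:2]/np.linalg.norm(d[:2]);o=b[:2]-94*u;print('origin',o, t[:2]+99*u)
x,y=(o+t[:2]+99*u)/2
T=fr(x,y,phi);print(x,y,phi);k=3
I=cv2.resize(im,None,fx=k,fy=k,interpolation=2)
dl(I,'wrist',T,[(-100,0,164),(-98,0,153),(94,0,153)],s,(0,0,255),k)
for x in(-50,0,50):dl(I,'wrist',T,[(x-5,-30,193),(x+5,-30,193),(x+5,30,193),(x-5,30,193),(x-5,-30,193)],s,(255,255,0),k)
cv2.imwrite('pics/w1p.png',I[270:690,690:1440])
E
```

```text
[445.21084507 -80.59224273 149.5       ] [ 618.72855694 -119.20340113  149.5       ] -12.54506430752434
[487.96300116 -85.72158718 193.        ]
[534.46768592 -96.55993017 193.        ]
[ 577.74599494 -109.34381893  193.        ]
base -12.392630860704198
[436.54763575 -76.00761945 162.        ]
origin [526.97276267 -98.78590329] [533.18405737 -97.51115441]
530.0784100206542 -98.1485288488441 -12.54506430752434
```

View pics/w1p.png

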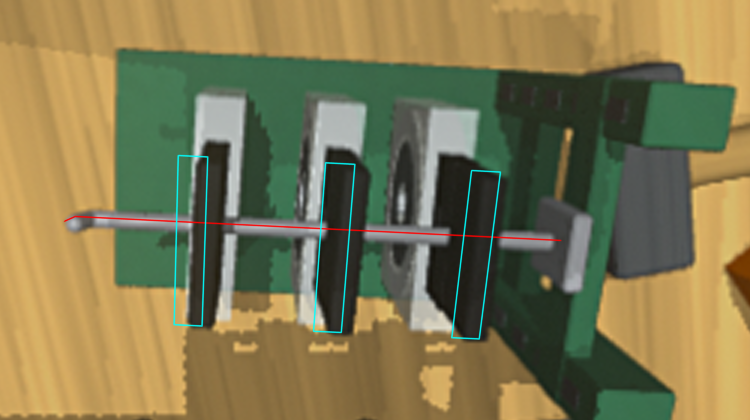

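```bash
python3 - <<'E'
from h import *
T=fr(531.5,-98,-12.5);p=T@[-46,0,0,1];print(p);go(p[0],p[1],161,77.5)
E
```

```text
[486.59038367 -88.04377776   0.           1.        ]
GO [ 1.72 -1.62 16.95] turn 2.7
```

>>> arm_command(increments=[[0,0,0,0],[0,0,0,0]])

```text
time: 3.65
ee_pos: [499.6, -108.8, 330.6]
orientation: [3.141, -0.0, 1.398]
contact_force: [0.7, -0.5, -0.6]
finger_gap: 30.6
grasp_force: 0.0
```

```bash
python3 - <<'E'
from h import *
st();T=fr(531.5,-98,-12.5);p=T@[-46,0,0,1];go(p[0],p[1],161,77.5)
E
```

```text
t 3.6 p [ 499.6 -108.8  330.6] rpy [180.   -0.   80.1] F [ 0.7 -0.5 -0.6] gap 30.6 gf 0.0
GO [ 1.81 -1.65 16.96] turn 2.6
```

```bash
python3 - <<'E'
from h import *
im,s,o=look('wrist',[('peg_tip',164),('peg_stand',0)])
im=im[:,:,::-1].copy();cv2.imwrite('pics/w2.png',im)
T=fr(531.5,-104,-13.1);k=3
I=cv2.resize(im,None,fx=k,fy=k,interpolation=2)
dl(I,'wrist',T,[(-100,0,164),(-98,0,153),(94,0,153)],s,(0,0,255),k)
for x in(-46,0,46):dl(I,'wrist',T,[(x-5,-30,193),(x+5,-30,193),(x+5,30,193),(x-5,30,193),(x-5,-30,193)],s,(255,255,0),k)
cv2.imwrite('pics/w2p.png',I[270:690,690:1440])
E
```

```text
wrist peg_tip [252.5 169.3] 0.93 [432.5 -84. ]
```

View pics/w2p.png

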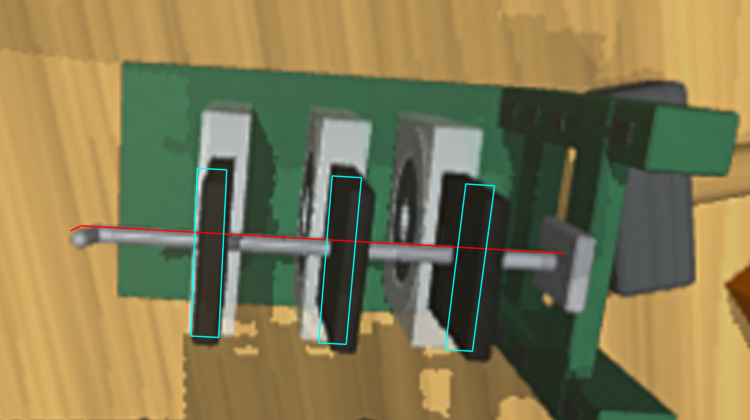

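```bash
python3 - <<'E'
from h import *
st();T=fr(533.5,-106.5,-13.3);p=T@[-47,0,0,1];print(p);go(p[0],p[1],161,76.7)
E
```

```text
t 3.8 p [ 499.6 -109.3  330.5] rpy [180.  -0.  80.] F [0.7 0.3 1.3] gap 30.2 gf 0.0
[487.76059298 -95.68766235   0.           1.        ]
GO [ 1.13 -1.4  16.95] turn 3.3
```

>>> arm_command(increments=[[1.1,-1.4,4,3.3],[1.1,-1.4,8,3.3],[1.1,-1.4,11,3.3],[1.1,-1.4,13,3.3],[1.1,-1.4,15,3.3],[1.1,-1.4,16.5,3.3],[1.1,-1.4,17,3.3],[1.1,-1.4,17,3.3],[1.1,-1.4,17,3.3]])

```text
time: 4.7
ee_pos: [488.4, -96.3, 161.2]
orientation: [3.14, -0.0, 1.339]
contact_force: [0.3, 0.1, 0.4]
finger_gap: 30.5
grasp_force: 0.0
```

>>> arm_command(increments=[[0,0,0,0],[0,0,0,0],[0,0,0,0],[0,0,0,0],[0,0,0,0],[0,0,0,0]], hand=0)

```text
time: 5.3
ee_pos: [487.3, -96.0, 160.7]
orientation: [-3.14, -0.001, 1.339]
contact_force: [-3.5, 1.3, 5.8]
finger_gap: 9.7
grasp_force: 29.9
```

```bash
python3 - <<'E'
from h import *
st();im,s,o=look('wrist',[('peg_tip',164)]);cv2.imwrite('pics/w3.png',im[:,:,::-1])
E
```

```text
t 5.3 p [487.3 -96.  160.7] rpy [-179.9   -0.    76.7] F [-3.5  1.3  5.8] gap 9.7 gf 29.9
wrist peg_tip [224. 248.] 0.55 [434.2 -84.6]
```

View pics/w3.png

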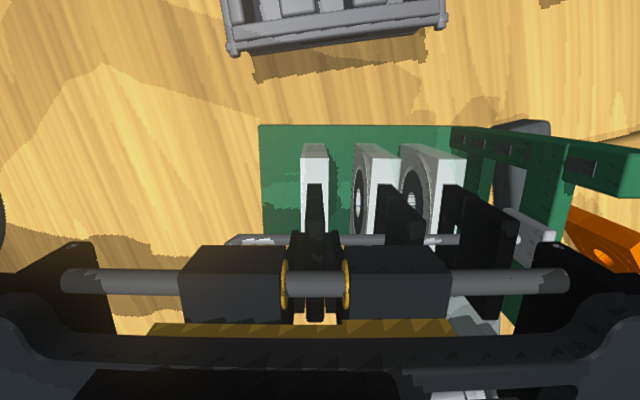

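The front pack is gripped: the gap is 9.7 mm and the tab sits between the fingers at about (315,250). Next I lift it 15 mm and slide it out along the peg.

>>> arm_command(increments=[[0,0,-0.3,0],[0,0,-0.6,0],[0,0,-0.9,0],[0,0,-1.2,0],[0,0,-1.5,0],[0,0,-1.5,0],[0,0,-1.5,0],[0,0,-1.5,0]])

```text
time: 6.2
ee_pos: [487.7, -96.1, 175.4]
orientation: [-3.141, -0.0, 1.339]
contact_force: [-0.2, -0.3, -4.3]
finger_gap: 10.0
grasp_force: 29.9
```

```bash
python3 - <<'E'
from h import *
st();im,s,o=look('wrist',[('peg_tip',164)]);T=fr(533.5,-106.5,-13.3);p=T@[-130,0,0,1];go(p[0],p[1],176,76.7)
E
```

```text
t 6.2 p [487.7 -96.1 175.4] rpy [-180.    -0.    76.7] F [-0.2 -0.3 -4.3] gap 10.0 gf 29.9
wrist peg_tip [228.2 239.3] 0.92 [432.7 -85.4]
GO [ 0.05 -8.3  -0.06] turn 0.0
```

>>> arm_command(increments=[[0,-0.7,0,0],[0,-1.5,0,0],[0,-2.3,0,0],[0,-3.1,0,0],[0,-3.9,0,0],[0,-4.7,0,0],[0,-5.5,0,0],[0,-6.3,0,0],[0,-7.1,0,0],[0,-8,0,0],[0,-8,0,0]])

```text
time: 7.4
ee_pos: [408.4, -77.4, 175.3]
orientation: [-3.14, -0.001, 1.339]
contact_force: [-0.1, 0.1, -3.3]
finger_gap: 9.8
grasp_force: 30.0
```

```bash
python3 - <<'E'
from h import *
st();go(420,-180,187.7,76.7);go(440,-310,300,82)
E
```

```text
t 7.4 p [408.4 -77.4 175.3] rpy [-1.799e+02 -1.000e-01  7.670e+01] F [-0.1  0.1 -3.3] gap 9.8 gf 30.0
GO [-9.72  3.49 -1.25] turn 0.0
GO [-21.9   8.4 -12.5] turn -5.3
```

```bash
python3 - <<'E'
from h import *
go(500,-420,320,85)
E
```

```text
GO [-31.23  16.76 -14.53] turn -8.3
```

>>> arm_command(increments=[[0,-0.5,-4,0],[0,-0.5,-8,0],[-3,0,-12,0],[-6,1,-14.5,0],[-10,3,-14.5,-2],[-14,5,-14.5,-4],[-18,8,-14.5,-6],[-22,11,-14.5,-8.3],[-26,14,-14.5,-8.3],[-29,15.5,-14.5,-8.3],[-31.2,16.8,-14.5,-8.3],[-31.2,16.8,-14.5,-8.3],[-31.2,16.8,-14.5,-8.3],[-31.2,16.8,-14.5,-8.3]])

```text
time: 8.8
ee_pos: [502.1, -418.9, 320.2]
orientation: [-3.141, -0.001, 1.485]
contact_force: [-0.0, 0.4, -3.9]
finger_gap: 10.0
grasp_force: 30.0
```

```bash
python3 - <<'E'
from h import *
st();im,s,o=look('wrist',[('gauge',0),('spindle_nose',100)]);st();im=im[:,:,::-1].copy();cv2.imwrite('pics/w4.png',im)
T=fr(567,-329,-4.5)
u=proj('wrist',[567,-329,60],s)[0];print(u)
k=3;I=cv2.resize(im,None,fx=k,fy=k,interpolation=2)
for y,z in((-12,100),(12,100)):dl(I,'wrist',T,[(-12,y,z),(26,y,z)],s,(0,0,255),k)
dl(I,'wrist',T,[(-20,-9,100),(-20,9,100)],s,(0,255,255),k)
dl(I,'wrist',T,[(26,-21,100),(26,21,100)],s,(0,255,255),k)
a,b=np.maximum(np.round(u*k).astype(int)-[375,260],0);print(a,b)
cv2.imwrite('pics/w4p.png',I[b:b+520,a:a+750])
E
```

```text
t 8.8 p [ 502.1 -418.9  320.2] rpy [-1.80e+02 -1.00e-01  8.51e+01] F [-0.   0.4 -3.9] gap 10.0 gf 30.0
wrist gauge [345.4  99.8] 0.91 [ 558.8 -330. ]
wrist spindle_nose [343.4  98.5] 0.67 [ 546.2 -330.2]
t 8.9 p [ 502.2 -418.8  320.7] rpy [ 1.80e+02 -1.00e-01  8.51e+01] F [-0.3 -0.2 -3.5] gap 9.7 gf 30.0
[355.67967863  97.27967662]
692 32
```

View pics/w4p.png

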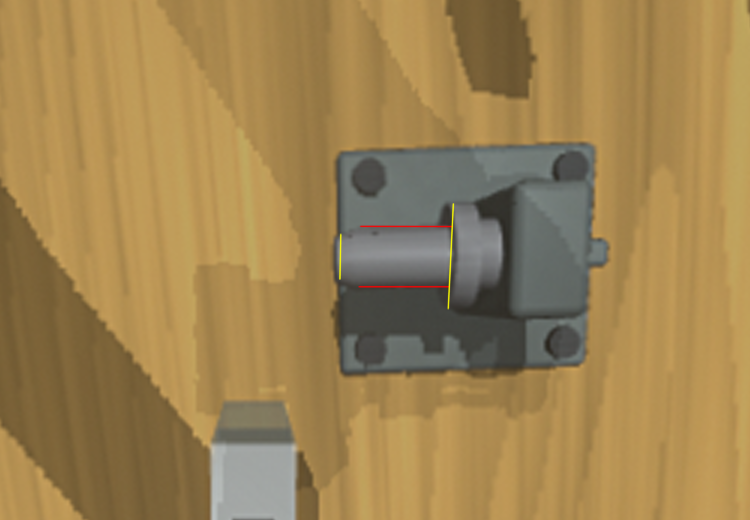

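The overlay on the gauge fits within 1–2 mm: the nose is at crop (338,256), the collar at (446,255), and the base corners at (338,152), (595,143), (342,375) and (585,363). I'll compute its yaw and the holding offset next.

```bash
python3 - <<'E'
from h import *
s=manip.state();c=lambda u,v,z:ray('wrist',[(692+u)/3,(32+v)/3],z,s)
A=[c(338,152,6),c(595,143,6),c(342,375,6),c(585,363,6)]
ang=lambda a,b:np.degrees(np.arctan2(b[1]-a[1],b[0]-a[0])).round(2)
print('base',ang(A[0],A[1]),ang(A[2],A[3]),'side',ang(A[0],A[2])+90, ang(A[1],A[3])+90, sum(A)/4)
print('bolts',ang(c(369,177,10),c(571,167,10)),ang(c(371,349,10),c(564,342,10)))
n=c(338,256,100);k=c(447,255,100);print('nose',n,'collar',k,ang(n,k))
for e in((c(365,226,100),c(440,225,100)),(c(365,287,100),c(440,287,100))):print(e,ang(*e))
im=cv2.imread('pics/w4.png')
I=cv2.resize(im,None,fx=2,fy=2,interpolation=2);k=2
P=tool(s);z0=s['ee_pos'][2]-87.7
T=fr(*s['ee_pos'][:2],np.degrees(s['orientation'][2])-90);T[2,3]=z0
for x in(-10,10):dl(I,'wrist',T,[(x,48,48),(x,-48,48),(x,-48,-48),(x,48,-48),(x,48,48)],s,(0,0,255),k)
for x in(-5,5):dl(I,'wrist',T,[(x,30,120),(x,-30,120),(x,-30,48),(x,30,48),(x,30,120)],s,(255,255,0),k)
cv2.imwrite('pics/w4q.png',I[200:800,250:1050])
E
```

```text
base -2.21 -1.69 side -2.269999999999996 -2.0 [ 621.78954488 -331.89536961    6.        ]
bolts -1.46 -2.4
nose [ 546.61439902 -327.24232795  100.        ] collar [ 591.94512132 -330.3761505   100.        ] -3.95
(array([ 558.4244764 , -316.29130632,  100.        ]), array([ 589.38409046, -318.27783379,  100.        ])) -3.67
(array([ 557.179854  , -340.56393246,  100.        ]), array([ 588.64881466, -343.02429448,  100.        ])) -4.47
```

View pics/w4q.png

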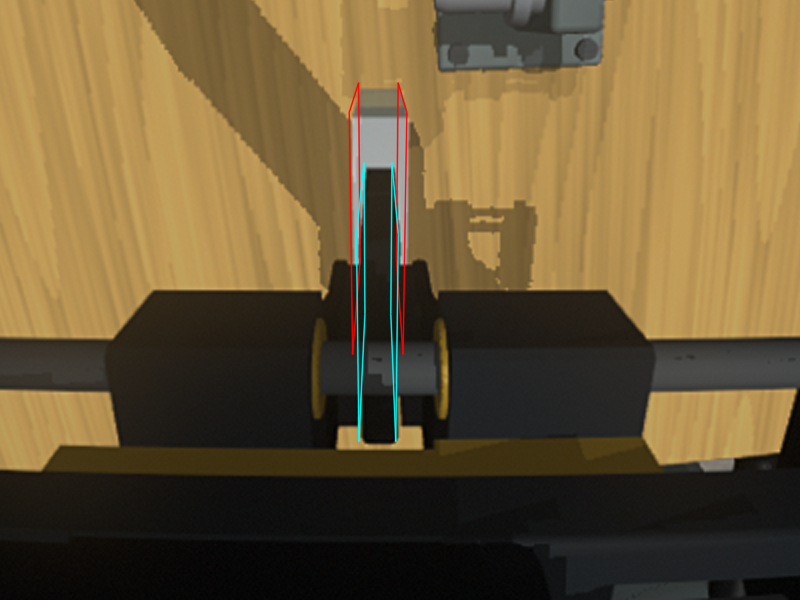

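```bash
python3 - <<'E'
from h import *
go(515,-325.2,187.7,87)
E
```

```text
GO [ 9.42  0.47 13.31] turn -1.9
```

>>> arm_command(increments=[[3,0,0,-1.9],[6,0,0,-1.9],[9.4,0.5,2,-1.9],[9.4,0.5,5,-1.9],[9.4,0.5,8,-1.9],[9.4,0.5,11,-1.9],[9.4,0.5,13,-1.9],[9.4,0.5,13.3,-1.9],[9.4,0.5,13.3,-1.9],[9.4,0.5,13.3,-1.9]])

```text
time: 9.95
ee_pos: [515.7, -327.3, 189.1]
orientation: [3.139, 0.001, 1.517]
contact_force: [-0.4, -0.6, -3.5]
finger_gap: 9.7
grasp_force: 30.0
```

```bash
python3 - <<'E'
from h import *
st();im,s,o=look('wrist',[('spindle_nose',100)]);im=im[:,:,::-1].copy();cv2.imwrite('pics/w5.png',im)
k=3;I=cv2.resize(im,None,fx=k,fy=k,interpolation=2)
T=fr(566.6,-329,-3)
for y in(-12,12):dl(I,'wrist',T,[(-12,y,100),(26,y,100)],s,(0,0,255),k)
dl(I,'wrist',T,[(26,-21,100),(26,21,100)],s,(0,255,255),k)
T=fr(*s['ee_pos'][:2],np.degrees(s['orientation'][2])-90);T[2,3]=s['ee_pos'][2]-87.7
for x in(-10,10):dl(I,'wrist',T,[(x,48,48),(x,-48,48),(x,-48,-48),(x,48,-48),(x,48,48)],s,(0,0,255),k)
cv2.imwrite('pics/w5q.png',I[300:850,750:1500])
E
```

```text
t 9.9 p [ 515.7 -327.3  189.1] rpy [1.799e+02 1.000e-01 8.690e+01] F [-0.4 -0.6 -3.5] gap 9.7 gf 30.0
wrist spindle_nose [344.7 202.5] 0.8 [ 543.6 -330.9]
```

View pics/w5q.png

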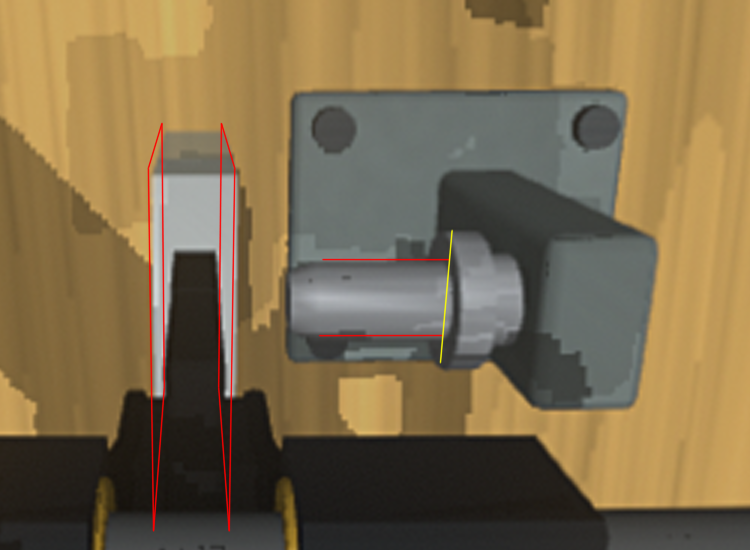

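>>> arm_command(increments=[[0,0,0,0],[0,0,0,0],[0,0,0,0]])

```text
time: 10.35
ee_pos: [515.0, -326.9, 187.8]
orientation: [3.141, 0.0, 1.517]
contact_force: [-0.1, -0.2, -2.3]
finger_gap: 9.4
grasp_force: 30.0
```

```bash
python3 - <<'E'
from h import *
st();go(520,-325.7,187.7,87)
E
```

```text
t 10.3 p [ 515.  -326.9  187.8] rpy [180.    0.   86.9] F [-0.1 -0.2 -2.3] gap 9.4 gf 30.0
GO [0.15 0.5  0.01] turn -0.1
```

>>> arm_command(increments=[[0.15,0.5,0,0],[0.15,1,0,0],[0.15,1.5,0,0],[0.15,2,0,0],[0.15,2.3,0,0],[0.15,2.5,0,0],[0.15,2.6,0,0],[0.15,2.7,0,0],[0.15,2.8,0,0],[0.15,2.8,0,0]])

```text
time: 11.35
ee_pos: [539.3, -327.1, 187.4]
orientation: [-3.135, -0.002, 1.515]
contact_force: [-8.0, 2.0, 3.7]
finger_gap: 9.4
grasp_force: 30.4
```

>>> arm_command(increments=[[0,0.1,0,0],[0,0.2,0,0],[0,0.3,0,0],[0,0.3,0,0]])

```text
time: 11.75
ee_pos: [541.4, -327.5, 187.5]
orientation: [-3.133, -0.002, 1.515]
contact_force: [-9.4, 2.3, 4.7]
finger_gap: 9.9
grasp_force: 31.1
```

>>> arm_command(increments=[[0,-0.5,0,0],[0.1,-1,-0.2,0],[0.1,-1,-0.2,0],[0.1,-1,-0.2,0]])

```text
time: 12.15
ee_pos: [536.1, -325.5, 189.5]
orientation: [3.141, 0.0, 1.517]
contact_force: [-1.4, -0.6, -2.8]
finger_gap: 9.7
grasp_force: 30.0
```

>>> arm_command(increments=[[0,0.3,0,0],[0,0.5,0,0],[0,0.7,0,0],[0,0.8,0,0],[0,0.9,0,0],[0,1,0,0],[0,1,0,0]])

```text
time: 12.85
ee_pos: [543.1, -326.3, 188.8]
orientation: [-3.135, -0.001, 1.516]
contact_force: [-8.1, -0.1, -2.0]
finger_gap: 10.0
grasp_force: 30.8
```

>>> arm_command(increments=[[0,-0.3,0,0],[0,-0.3,-0.05,0],[0.05,0,-0.1,0],[0.05,0.2,-0.1,0],[0.05,0.3,-0.1,0],[0.05,0.3,-0.1,0],[0.05,0.3,-0.1,0]])

```text
time: 13.55
ee_pos: [545.4, -325.8, 189.1]
orientation: [-3.134, -0.001, 1.516]
contact_force: [-8.1, -0.6, -5.7]
finger_gap: 10.6
grasp_force: 31.0
```

```bash
python3 - <<'E'
from h import *
st();im,s,o=look('wrist',[('spindle_nose',100)]);im=im[:,:,::-1].copy();cv2.imwrite('pics/w6.png',im)
k=4;I=cv2.resize(im,None,fx=k,fy=k,interpolation=2)
T=fr(566.6,-329.7,-3)
for y in(-12,12):dl(I,'wrist',T,[(-12,y,100),(26,y,100)],s,(0,0,255),k)
cv2.imwrite('pics/w6q.png',I[500:1000,1100:1900])
E
```

```text
t 13.6 p [ 545.4 -325.8  189.1] rpy [-1.795e+02 -1.000e-01  8.680e+01] F [-8.1 -0.6 -5.7] gap 10.6 gf 31.0
wrist spindle_nose [313.4 204.4] 0.72 [ 544.1 -329.5]
```

View pics/w6q.png

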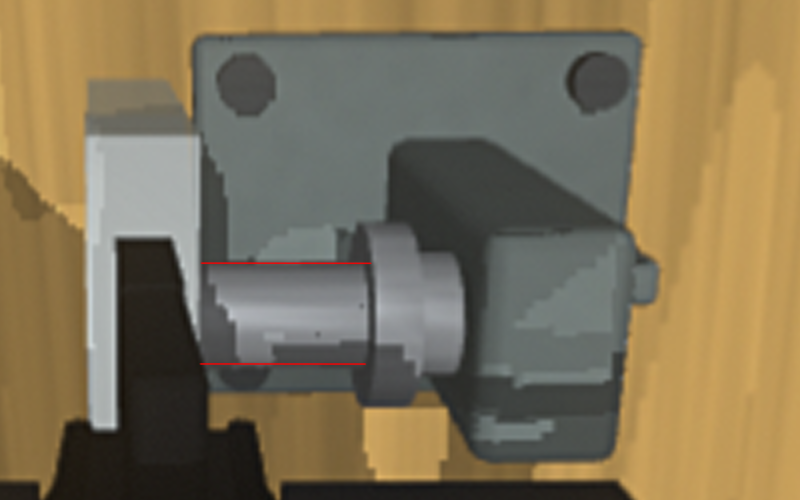

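The shell face stops about 6 mm past the nose, on the cone. The side forces changed sign across the heights I tried, so pack 1 is a small bore and goes in the tote.

>>> arm_command(increments=[[0,-1,0,0],[0,-2.5,0,0],[0,-4,0,0],[0,-4.5,-4,0],[0,-4.5,-8,0],[0,-4.5,-12,0],[0,-4.5,-16,0],[0,-4.5,-19,0],[0,-4.5,-19,0],[0,-4.5,-19,0]])

```text
time: 14.65
ee_pos: [505.2, -322.8, 380.9]
orientation: [3.138, -0.001, 1.518]
contact_force: [-0.8, -0.4, -4.2]
finger_gap: 9.9
grasp_force: 30.0
```

```bash
python3 - <<'E'
from h import *
st();go(540,10,380,84.5);go(540,10,320,84.5)
E
```

```text
t 14.7 p [ 505.2 -322.8  380.9] rpy [179.8  -0.   87. ] F [-0.8 -0.4 -4.2] gap 9.9 gf 30.0
GO [33.42  1.72  0.12] turn 2.5
GO [33.41  1.7   6.12] turn 2.5
```

>>> arm_command(increments=[[4,0,0,0],[8,0.4,0,0.5],[12,0.7,0,1],[16,1,0,1.5],[20,1.2,0,2],[24,1.4,0,2.5],[28,1.6,0,2.5],[31,1.7,2,2.5],[33.4,1.7,4.5,2.5],[33.4,1.7,6.1,2.5],[33.4,1.7,6.1,2.5],[33.4,1.7,6.1,2.5],[33.4,1.7,6.1,2.5]])

```text
time: 15.95
ee_pos: [539.5, 8.5, 320.2]
orientation: [3.14, -0.0, 1.472]
contact_force: [-0.4, -0.6, -3.2]
finger_gap: 9.9
grasp_force: 30.0
```

```bash
cat > box.py <<'E'
from h import *
import sys
name=sys.argv[1];x,y,phi=map(float,sys.argv[2:5])
st();im,s,o=look('wrist',[(name,0)]);im=im[:,:,::-1].copy();cv2.imwrite(f'pics/{sys.argv[5]}.png',im)
T=fr(x,y,phi);k=2;I=cv2.resize(im,None,fx=k,fy=k,interpolation=2)
dl(I,'wrist',T,[(-82,-68,70),(82,-68,70),(82,68,70),(-82,68,70),(-82,-68,70)],s,(0,0,255),k)
for c in(-56,0,56):dl(I,'wrist',T,[(c-14,-56,70),(c+14,-56,70),(c+14,56,70),(c-14,56,70),(c-14,-56,70)],s,(0,255,255),k)
T=fr(*s['ee_pos'][:2],np.degrees(s['orientation'][2])-90);T[2,3]=s['ee_pos'][2]-88.7
for x in(-10,10):dl(I,'wrist',T,[(x,48,48),(x,-48,48),(x,-48,-48),(x,48,-48),(x,48,48)],s,(255,0,255),k)
cv2.imwrite(f'pics/{sys.argv[5]}o.png',I[0:560,250:1050])
E
python3 box.py tote 541.5 104.5 -5.5 w7
```

```text
t 15.9 p [539.5   8.5 320.2] rpy [179.9  -0.   84.3] F [-0.4 -0.6 -3.2] gap 9.9 gf 30.0
wrist tote [308.7  96.4] 0.67 [541.  106.8]
```

View pics/w7o.png

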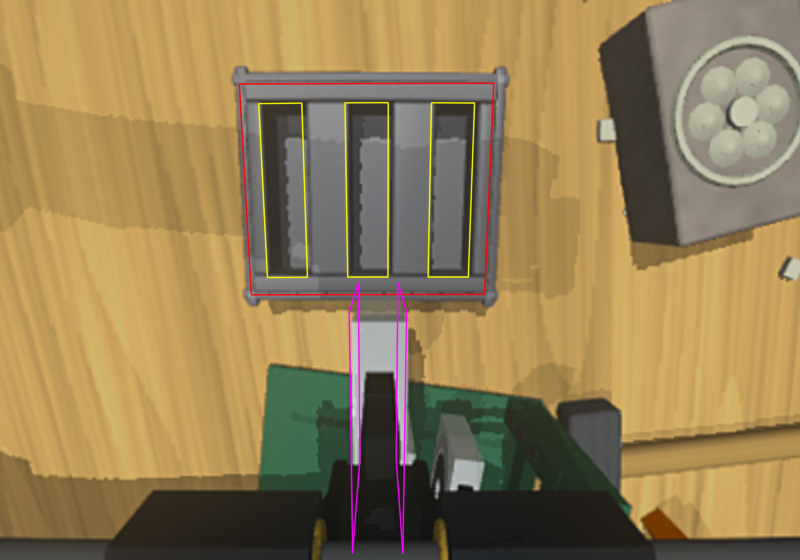

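```bash
python3 - <<'E'
from h import *
st();go(598.7,101,150,84.5)
E
```

```text
t 16.1 p [539.5   8.6 320.4] rpy [179.9  -0.   84.3] F [-1.3  0.4 -3.4] gap 9.7 gf 30.0
GO [ 9.77  4.95 17.06] turn -0.2
```

>>> arm_command(increments=[[4,2,0,0],[8,4,0,0],[9.8,5,2,0],[9.8,5,4,0],[9.8,5,7,0],[9.8,5,10,0],[9.8,5,11.5,0],[9.8,5,13,0],[9.8,5,14.5,0],[9.8,5,16,0],[9.8,5,17,0],[9.8,5,17,0],[9.8,5,17,0]])

```text
time: 17.35
ee_pos: [598.6, 102.0, 149.6]
orientation: [3.141, -0.0, 1.473]
contact_force: [-0.4, -0.5, -3.6]
finger_gap: 9.8
grasp_force: 30.0
```

>>> arm_command(increments=[[0,0,0.1,0],[0,0,0.2,0],[0,0,0.3,0],[0,0,0.3,0]])

```text
time: 17.75
ee_pos: [599.1, 101.6, 148.3]
orientation: [3.14, -0.001, 1.473]
contact_force: [-1.9, -0.1, 6.6]
finger_gap: 9.7
grasp_force: 30.0
```

>>> arm_command(increments=[[0,0,0,0],[0,0,0,0],[0,0,0,0],[0,0,0,0],[0,0,-1,0],[0,0,-3,0],[0,0,-6,0],[0,0,-10,0],[0,0,-14,0],[0,0,-17,0],[0,0,-17,0]], hand=35)

```text
time: 18.85
ee_pos: [600.8, 101.3, 322.0]
orientation: [3.133, -0.003, 1.473]
contact_force: [0.1, -0.5, 0.2]
finger_gap: 30.3
grasp_force: 0.0
```

```bash
python3 - <<'E'
from h import *
st();T=fr(533.5,-106.5,-13.3);p=T@[2,0,0,1];go(p[0],p[1],260,76.7)
cv2.imwrite('pics/t2.png',cv2.resize(manip.get_image('scene')[140:300,180:420,::-1],None,fx=3,fy=3,interpolation=2))
E
```

```text
t 18.9 p [600.8 101.3 322. ] rpy [179.5  -0.2  84.4] F [ 0.1 -0.5  0.2] gap 30.3 gf 0.0
GO [-21.39  -4.52   6.09] turn 7.7
```

View pics/t2.png

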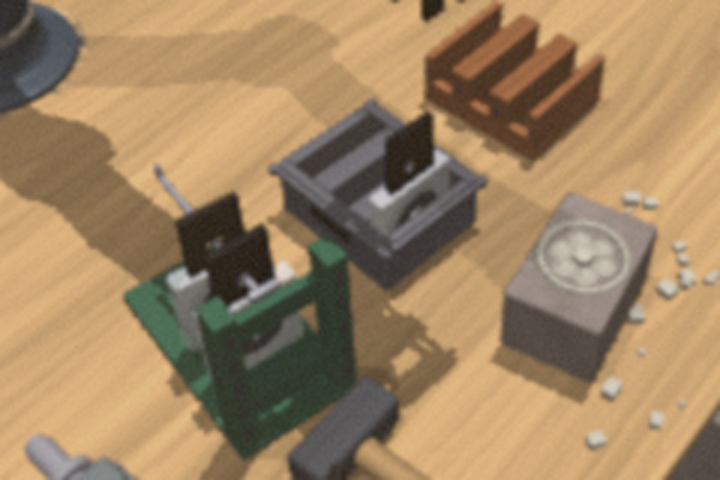

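The first pack is standing in the far tote slot. That was my last allowed picture, so from here I measure numerically. Next is the middle pack.

>>> arm_command(increments=[[-4,-0.8,0,0],[-8,-1.7,0,2],[-12,-2.5,0,4],[-16,-3.4,0,6],[-19,-4,3,7.7],[-21.5,-4.5,6,7.7],[-21.5,-4.5,6,7.7],[-21.5,-4.5,6,7.7],[-21.5,-4.5,6,7.7]])

```text
time: 19.8
ee_pos: [533.4, -106.5, 256.9]
orientation: [3.141, -0.0, 1.341]
contact_force: [0.0, -0.3, 0.1]
finger_gap: 30.4
grasp_force: 0.0
```

```bash
python3 - <<'E'
from h import *
st();im,s,o=look('wrist',[('peg_tip',164)]);cv2.imwrite('pics/w8.png',im[:,:,::-1])
look('wrist',[('pack_2a',150)],'search_frame')
T=fr(533.5,-106.5,-13.3)
for m in manip.silhouettes('wrist','pack_2a'):
    r,c=np.where(m['mask']);print(m['conf'],c.min(),c.max(),r.min(),r.max())
for x in(2,49.5):print(proj('wrist',[(T@[x+a,b,193,1])[:3] for a in(-5,5) for b in (-30,30)],s).round())
p=T@[2,0,0,1];go(p[0],p[1]-1,161,76.7)
E
```

```text
t 19.8 p [ 533.4 -106.5  256.9] rpy [180.   -0.   76.8] F [ 0.  -0.3  0.1] gap 30.4 gf 0.0
wrist peg_tip [200.9 201.9] 0.7 [431.1 -85.3]
[[310. 243.]
 [310. 174.]
 [322. 243.]
 [323. 174.]]
[[366. 243.]
 [370. 174.]
 [377. 243.]
 [383. 174.]]
GO [-0.06  0.24  9.6 ] turn 0.1
```

```bash
python3 - <<'E'
import cv2
g=cv2.imread('pics/w8.png',0)
for r in range(160,236,8):print(r,' '.join(f'{v}' for v in g[r,280:396:3]))
E
```

```text
160 101 101 100 98 100 100 98 97 97 184 190 160 198 197 194 194 50 56 86 97 96 98 45 64 124 193 192 196 197 194 190 101 95 95 96 96 85 69 44
168 97 97 97 98 99 98 98 99 97 218 197 30 37 35 83 198 52 56 86 97 98 100 42 43 117 193 60 31 41 32 33 47 97 98 96 95 96 53 42
176 98 98 97 97 97 96 96 96 95 222 199 30 35 33 34 203 53 56 67 99 96 74 96 35 128 195 46 30 30 30 31 31 30 27 85 95 99 52 42
184 97 96 97 95 96 95 97 96 92 222 198 42 44 41 28 205 53 54 64 96 95 87 67 38 135 195 39 28 28 27 27 42 39 36 57 90 64 49 37
192 64 64 63 63 63 62 63 62 59 200 200 42 42 41 36 153 51 60 62 61 60 73 35 46 166 197 30 27 26 27 29 39 36 36 54 54 52 39 35
200 100 101 94 95 98 100 99 102 99 120 100 41 41 41 35 72 100 109 108 106 115 113 111 125 126 114 127 121 26 27 30 36 35 32 120 118 117 119 132
208 94 65 67 66 65 64 65 64 85 197 151 39 40 39 77 81 62 64 62 88 90 89 76 78 190 191 21 28 25 26 29 30 34 32 36 38 40 40 37
216 181 177 116 113 111 113 115 118 112 192 115 31 34 38 110 116 109 110 111 105 105 111 112 100 194 193 21 27 26 25 27 27 25 30 67 38 37 37 47
224 182 186 114 116 114 111 114 120 113 194 83 31 34 33 154 115 110 110 107 107 105 102 118 99 197 192 193 20 24 25 26 25 25 66 162 110 39 39 34
232 32 60 64 83 115 113 112 114 120 119 45 35 36 32 134 114 114 109 109 109 75 57 60 24 23 34 121 117 21 25 29 29 28 65 104 155 112 96 37
```

```bash
python3 - <<'E'
from h import *
g=cv2.imread('pics/w8.png',0);s=manip.state()
print('tab',g[162:190,316].tolist());print('tabR',g[160:190,377].tolist());print('peg',g[186:216,340].tolist(),g[186:216,300].tolist())
T=fr(533.5,-106.5,-13.3)
for y in(-3.5,0,3.5):print(y,proj('wrist',[(T@[a,y,149.5,1])[:3] for a in(-20,0,22)],s).round(1).tolist())
E
```

```text
tab [38, 31, 35, 36, 35, 36, 37, 36, 34, 35, 34, 34, 33, 34, 35, 38, 41, 44, 44, 44, 43, 43, 44, 44, 42, 43, 42, 42]
tabR [96, 94, 94, 94, 95, 96, 96, 97, 97, 97, 96, 86, 59, 34, 26, 28, 29, 33, 34, 39, 39, 38, 37, 38, 38, 38, 36, 36, 37, 37]
peg [95, 95, 97, 98, 96, 74, 60, 62, 106, 133, 155, 176, 157, 135, 115, 99, 94, 73, 62, 63, 61, 64, 90, 94, 95, 82, 100, 105, 105, 105] [96, 96, 97, 97, 75, 64, 64, 71, 113, 137, 166, 189, 160, 132, 101, 93, 76, 64, 63, 64, 65, 64, 65, 64, 65, 95, 116, 121, 119, 119]
-3.5 [[293.3, 197.8], [314.0, 197.9], [336.7, 197.9]]
0 [[293.2, 194.3], [314.0, 194.4], [336.8, 194.5]]
3.5 [[293.1, 190.8], [314.0, 190.9], [336.9, 191.0]]
```

>>> arm_command(increments=[[-0.3,0.2,3,0],[-0.3,0.2,6,0],[-0.3,0.2,8,0],[-0.3,0.2,9.3,0],[-0.3,0.2,9.6,0],[-0.3,0.2,9.6,0],[-0.3,0.2,9.6,0]])

```text
time: 20.75
ee_pos: [534.6, -111.2, 161.5]
orientation: [3.14, -0.0, 1.339]
contact_force: [0.2, 1.4, -0.7]
finger_gap: 30.2
grasp_force: 0.0
```

>>> arm_command(increments=[[0,0,0,0],[0,0,0,0],[0,0,0,0],[0,0,0,0],[0,0,0,0],[0,0,0,0]], hand=0)

```text
time: 21.35
ee_pos: [534.0, -110.9, 160.7]
orientation: [3.141, -0.0, 1.339]
contact_force: [-0.5, 0.8, 2.9]
finger_gap: 9.8
grasp_force: 29.9
```

>>> arm_command(increments=[[0,0,-0.3,0],[0,0,-0.6,0],[0,0,-0.9,0],[0,0,-1.2,0],[0,0,-1.5,0],[0,0,-1.5,0],[0,0,-1.5,0],[0,0,-1.5,0]])

```text
time: 22.15
ee_pos: [533.7, -110.9, 175.4]
orientation: [-3.141, -0.0, 1.339]
contact_force: [0.7, 0.1, -1.8]
finger_gap: 10.0
grasp_force: 29.9
```

>>> arm_command(increments=[[0,-0.7,0,0],[0,-1.5,0,0],[0,-2.3,0,0],[0,-3.1,0,0],[0,-3.9,0,0],[0,-4.7,0,0],[0,-5.5,0,0],[0,-6.3,0,0],[0,-7.1,0,0],[0,-7.9,0,0],[0,-8.7,0,0],[0,-9.5,0,0],[0,-10.3,0,0],[0,-11.1,0,0],[0,-11.9,0,0],[0,-12.7,0,0],[0,-12.7,0,0],[0,-12.7,0,0]])

```text
time: 23.95
ee_pos: [410.5, -81.5, 175.7]
orientation: [3.141, -0.001, 1.339]
contact_force: [0.7, 0.6, -1.7]
finger_gap: 9.8
grasp_force: 29.9
```

```bash
python3 - <<'E'
from h import *
st();im=manip.get_image('wrist')[:,:,::-1];cv2.imwrite('pics/w9.png',im)
a=cv2.imread('pics/w4.png',0);g=cv2.cvtColor(im,cv2.COLOR_BGR2GRAY)
for (r0,r1,c0,c1) in((166,205,304,327),(174,200,306,324)):
    R=cv2.matchTemplate(g[r0-12:r1+12,c0-8:c1+8],a[r0:r1,c0:c1],cv2.TM_CCOEFF_NORMED);_,v,_,l=cv2.minMaxLoc(R);print(round(v,3),'dc',l[0]-8,'dr',l[1]-12)
print(a[150:190,315].tolist());print(g[150:190,315].tolist())
print(a[150:165,307].tolist());print(g[150:165,307].tolist())
go(502,-419,320,85)
E
```

```text
t 23.9 p [410.5 -81.5 175.7] rpy [180.   -0.   76.7] F [ 0.7  0.6 -1.7] gap 9.8 gf 29.9
0.993 dc 0 dr -5
0.99 dc 0 dr -5
[120, 121, 121, 109, 98, 97, 97, 99, 124, 156, 164, 162, 163, 164, 164, 163, 163, 164, 164, 163, 164, 163, 164, 165, 165, 165, 165, 165, 166, 166, 165, 167, 169, 142, 75, 36, 36, 39, 40, 40]
[109, 107, 124, 170, 183, 183, 182, 182, 182, 182, 182, 182, 182, 183, 183, 183, 183, 183, 185, 184, 183, 184, 184, 185, 185, 185, 187, 191, 133, 65, 41, 41, 44, 43, 44, 44, 43, 43, 43, 41]
[121, 122, 122, 112, 100, 98, 98, 99, 124, 157, 164, 162, 162, 162, 163]
[109, 109, 125, 171, 184, 183, 182, 182, 183, 182, 183, 182, 183, 183, 183]
GO [-30.73  16.64 -14.42] turn -8.3
```

```bash
python3 - <<'E'
from h import *
go(515,-328,320,87);go(515,-328,188.7,87)
E
```

```text
GO [-21.58  15.82 -14.42] turn -10.3
GO [-21.58  15.8   -1.29] turn -10.3
```

>>> arm_command(increments=[[0,-0.5,-4,0],[0,-0.5,-8,0],[-3,0,-12,0],[-6,2,-14.4,-3],[-10,5,-14.4,-6],[-14,8,-14.4,-10.3],[-18,12,-14.4,-10.3],[-21.6,15.8,-14.4,-10.3],[-21.6,15.8,-14.4,-10.3],[-21.6,15.8,-11,-10.3],[-21.6,15.8,-8,-10.3],[-21.6,15.8,-5,-10.3],[-21.6,15.8,-2.5,-10.3],[-21.6,15.8,-1.3,-10.3],[-21.6,15.8,-1.3,-10.3],[-21.6,15.8,-1.3,-10.3],[-21.6,15.8,-1.3,-10.3],[-21.6,15.8,-1.3,-10.3]])

```text
time: 25.8
ee_pos: [515.0, -328.7, 189.8]
orientation: [3.139, 0.001, 1.519]
contact_force: [-0.4, 1.3, -3.0]
finger_gap: 9.5
grasp_force: 30.0
```

```bash
python3 - <<'E'
from h import *
st();go(534,-329,188.7,87)
im=manip.get_image('wrist')[:,:,::-1];cv2.imwrite('pics/w10.png',im);g=cv2.cvtColor(im,cv2.COLOR_BGR2GRAY)
a=cv2.imread('pics/w4.png',0);r0,r1,c0,c1=166,205,304,327
R=cv2.matchTemplate(g[r0-12:r1+12,c0-8:c1+8],a[r0:r1,c0:c1],cv2.TM_CCOEFF_NORMED);print(cv2.minMaxLoc(R)[1::2])
E
```

```text
t 25.8 p [ 515.  -328.7  189.8] rpy [179.9   0.   87. ] F [-0.4  1.3 -3. ] gap 9.5 gf 30.0
GO [0.07 1.89 0.12] turn 0.0
(0.9973900318145752, (8, 8))
```

>>> arm_command(increments=[[0.05,0.5,0,0],[0.05,1,0,0],[0.05,1.5,0,0],[0.05,2,0,0],[0.05,2.2,0,0],[0.05,2.4,0,0],[0.05,2.6,0,0],[0.05,2.8,0,0],[0.05,2.8,0,0],[0.05,2.8,0,0]])

```text
time: 26.85
ee_pos: [542.3, -329.3, 188.5]
orientation: [-3.141, -0.0, 1.519]
contact_force: [-0.8, -0.9, -1.5]
finger_gap: 10.0
grasp_force: 30.0
```

>>> arm_command(increments=[[0,0.1,0,0],[0,0.3,0,0],[0,0.5,0,0],[0,0.5,0,0]])

```text
time: 27.25
ee_pos: [547.8, -329.4, 188.5]
orientation: [3.141, 0.0, 1.519]
contact_force: [0.4, -0.5, -1.4]
finger_gap: 10.0
grasp_force: 30.0
```

>>> arm_command(increments=[[0,0.4,0,0],[0,0.9,0,0],[0,1.4,0,0],[0,1.9,0,0],[0,2.4,0,0],[0,2.8,0,0],[0,3,0,0],[0,3,0,0]])

```text
time: 28.05
ee_pos: [577.6, -331.0, 188.4]
orientation: [-3.141, 0.0, 1.519]
contact_force: [0.1, 0.9, -1.5]
finger_gap: 9.6
grasp_force: 30.0
```

>>> arm_command(increments=[[0,0.1,0,0],[0,0.2,0,0],[0,0.3,0,0],[0,0.4,0,0],[0,0.4,0,0]])

```text
time: 28.55
ee_pos: [580.0, -331.5, 188.5]
orientation: [-3.139, -0.001, 1.518]
contact_force: [-3.6, 0.3, -0.0]
finger_gap: 9.7
grasp_force: 30.1
```

>>> arm_command(increments=[[0,0.1,0,0],[0,0.2,0,0],[0,0.2,0,0]])

```text
time: 28.85
ee_pos: [580.8, -331.7, 188.5]
orientation: [-3.137, -0.001, 1.518]
contact_force: [-6.9, 1.5, 2.5]
finger_gap: 9.8
grasp_force: 30.2
```

```bash
python3 - <<'E'
from h import *
st();im,s,o=look('wrist',[('spindle_nose',100)]);im=im[:,:,::-1].copy();cv2.imwrite('pics/w11.png',im)
g=cv2.cvtColor(im,cv2.COLOR_BGR2GRAY);T=fr(566.6,-329.7,-3)
u=proj('wrist',[(T@[26,0,112,1])[:3],(T@[26,0,121,1])[:3]],s);print(u)
r=int(u[0][1])
for d in(-15,-8,0,8):print(g[r+d,290:375:2].tolist())
E
```

```text
t 28.9 p [ 580.8 -331.7  188.5] rpy [-1.797e+02 -1.000e-01  8.700e+01] F [-6.9  1.5  2.5] gap 9.8 gf 30.2
wrist spindle_nose [275.6 199.4] 0.96 [ 545.9 -328.7]
[[327.97080742 203.53365459]
 [328.39039483 206.89934323]]
[71, 72, 97, 98, 91, 198, 203, 181, 80, 32, 36, 37, 36, 35, 35, 29, 141, 180, 182, 90, 133, 133, 131, 131, 116, 117, 115, 115, 114, 100, 47, 57, 96, 103, 112, 111, 112, 111, 111, 110, 110, 108, 108]
[85, 84, 85, 84, 84, 170, 180, 183, 69, 33, 33, 33, 35, 35, 34, 32, 73, 182, 181, 95, 90, 159, 151, 147, 157, 158, 151, 148, 144, 147, 44, 60, 98, 103, 111, 111, 110, 109, 109, 109, 109, 109, 110]
[86, 86, 86, 85, 81, 172, 179, 186, 39, 33, 32, 32, 34, 31, 34, 33, 21, 185, 182, 95, 89, 158, 153, 147, 140, 142, 142, 143, 144, 149, 45, 82, 97, 105, 110, 109, 109, 110, 109, 108, 109, 109, 109]
[70, 70, 69, 71, 67, 136, 181, 155, 24, 33, 31, 32, 33, 32, 30, 32, 29, 61, 186, 87, 83, 134, 133, 136, 74, 107, 113, 108, 110, 102, 46, 87, 96, 106, 109, 110, 109, 110, 109, 109, 109, 110, 109]
```

Pack 2 is home: the shell face is against the collar and the force rises there. It goes in the timber rack.

>>> arm_command(increments=[[0,-0.6,0,0],[0,-1.4,0,0],[0,-2.2,0,0],[0,-3,0,0],[0,-4,0,0],[0,-5,0,0],[0,-6,0,0],[0,-7,0,0],[0,-7.5,-3,0],[0,-7.5,-7,0],[0,-7.5,-11,0],[0,-7.5,-15,0],[0,-7.5,-19,0],[0,-7.5,-19.5,0],[0,-7.5,-19.5,0]])

```text
time: 30.45
ee_pos: [508.1, -328.0, 384.4]
orientation: [3.139, 0.0, 1.518]
contact_force: [-0.1, 0.8, -3.0]
finger_gap: 9.7
grasp_force: 30.0
```

```bash
python3 - <<'E'
from h import *
st();go(540,240,380,90);go(540,240,330,90)
im,s,o=look('top',[('rack',0),('tote',0)]);cv2.imwrite('pics/t3.png',im[:,:,::-1])
d=cv2.absdiff(im[:,:,::-1],cv2.imread('pics/t2.png')) if 0 else None
a=cv2.imread('pics/top0.png')
g=cv2.absdiff(im[:,:,::-1].copy(),a).max(2);print('rackdiff',g[195:265,228:290].mean(),'tote',g[195:265,295:355].mean())
E
```

```text
t 30.4 p [ 508.1 -328.   384.4] rpy [179.9   0.   87. ] F [-0.1  0.8 -3. ] gap 9.7 gf 30.0
GO [56.89  0.21  0.42] turn -3.0
GO [56.9   0.2   5.42] turn -3.0
top rack [260.6 230.7] 0.81 [552.  347.5]
top tote [326.7 230.9] 0.83 [544.9 102.3]
rackdiff 7.417050691244239 tote 8.22595238095238
```

>>> arm_command(increments=[[4,0.2,0,0],[8,0.2,0,0],[12,0.2,0,0],[16,0.2,0,0],[20,0.2,0,0],[24,0.2,0,0],[28,0.2,0,0],[32,0.2,0,0],[36,0.2,0,-1],[40,0.2,0,-2],[44,0.2,0,-3],[48,0.2,0,-3],[52,0.2,2,-3],[55,0.2,4,-3],[57,0.2,5.4,-3],[57,0.2,5.4,-3],[57,0.2,5.4,-3],[57,0.2,5.4,-3]])

```text
time: 32.4
ee_pos: [540.8, 239.1, 330.4]
orientation: [3.14, -0.0, 1.567]
contact_force: [-0.2, -0.6, -2.0]
finger_gap: 10.1
grasp_force: 30.0
```

```bash
python3 - <<'E'
from h import *
st();im,s,o=look('wrist',[('rack',0)]);cv2.imwrite('pics/w12.png',im[:,:,::-1])
m=manip.silhouettes('wrist','rack')
for q in m[:1]:
    M=q['mask'].astype(np.uint8);c=max(cv2.findContours(M,0,2)[0],key=cv2.contourArea)
    b=cv2.boxPoints(cv2.minAreaRect(c));print(q['conf'],b.round(1).tolist(),cv2.contourArea(c));P=np.array([ray('wrist',p,70,s) for p in b]);print(P.round(1),P.mean(0))
    cv2.imwrite('pics/m12.png',M*255)
for phi in(0,):
    T=fr(543,342,phi);print(proj('wrist',[(T@[x,y,70,1])[:3] for x in(-82,82) for y in(-68,68)],s).round(1).tolist())
E
```

```text
t 32.4 p [540.8 239.1 330.4] rpy [179.9  -0.   89.8] F [-0.2 -0.6 -2. ] gap 10.1 gf 30.0
wrist rack [319.9  90.2] 0.67 [550.5 346.8]
0.73 [[255.39999389648438, 134.89999389648438], [258.1000061035156, 30.799999237060547], [381.3999938964844, 34.0], [378.70001220703125, 138.1999969482422]] 11582.0
[[457.5 282.8  70. ]
 [468.1 417.9  70. ]
 [629.8 413.9  70. ]
 [633.4 277.9  70. ]] [547.19098878 348.14626231  70.        ]
[[258.2, 141.2], [253.0, 37.4], [372.7, 140.9], [377.6, 37.2]]
```

```bash
python3 - <<'E'
from h import *
im=cv2.imread('pics/w12.png')
for r in(45,65,85,105,125):print(r,' '.join(str(v) for v in im[r,246:392:2,2]))
print('cols');
for c in(290,310,340):print(c,' '.join(str(v) for v in im[20:150:2,c,2]))
E
```

```text
45 195 188 182 188 194 197 138 163 159 169 111 68 74 148 154 169 170 169 170 170 168 143 146 155 163 160 157 159 156 152 162 132 94 156 177 177 174 175 174 173 174 171 78 141 152 162 160 157 156 155 150 155 147 137 167 166 165 163 163 163 165 120 69 68 148 163 158 144 171 168 176 173 174
65 194 193 182 182 195 192 154 156 158 166 120 68 68 79 98 163 159 182 180 178 181 143 153 166 162 158 154 154 152 163 169 111 90 95 155 174 173 173 173 173 175 114 102 160 164 161 155 152 152 149 159 160 123 161 159 159 158 158 158 146 69 71 66 132 161 153 156 139 167 173 182 171 174
85 196 192 187 176 195 195 178 149 156 165 136 66 68 71 97 145 157 177 177 177 178 135 154 166 160 153 151 147 149 164 165 75 86 147 147 167 165 164 163 162 165 65 127 164 162 156 150 147 144 152 163 139 139 139 138 139 138 138 141 81 66 65 98 140 136 139 116 150 146 155 157 146 164
105 173 171 169 158 159 172 171 129 137 142 135 67 67 67 97 140 162 160 160 160 161 121 143 144 138 131 126 130 141 143 135 65 96 160 156 155 155 155 155 156 157 63 140 145 139 133 127 126 137 140 141 115 156 154 155 154 154 157 136 63 66 69
[... 385 characters left out ...]
45 145 146 147 147 146 145 145 148 152 152 152 152 152 153 153 153 153 153 153 153 153 154 155 154 154 162 162 142 142 141 142 142 142 143 143 142 142 143 141 142 142 142 141 141 143 138 100 185 183 183 182 195 196
310 183 183 184 183 184 184 186 181 180 158 135 141 131 81 64 80 86 86 84 86 85 84 88 90 87 89 86 88 86 86 86 83 84 88 89 88 84 84 93 95 94 97 99 91 89 84 85 90 84 83 82 82 89 84 136 143 149 110 101 100 100 98 105 122 128
340 180 181 180 180 182 181 183 141 160 157 158 158 158 157 157 156 156 156 154 154 154 155 152 152 152 152 151 151 150 150 148 148 148 147 128 129 128 128 127 127 127 126 127 123 125 125 127 125 128 137 137 137 136 136 137 137 136 137 122 101 112 111 108 165 182
```

```bash
python3 - <<'E'
from h import *
s=manip.state();P=[ray('wrist',p,70,s) for p in((319.3,45),(318.5,85),(317.4,125),(319,33.5),(317.5,136.5))];print(np.round(P,1))
st();go(603.7,344.5,150,88.5)
E
```

```text
[[547.9 401.3  70. ]
 [547.  350.9  70. ]
 [545.5 297.5  70. ]
 [547.5 415.3  70. ]
 [545.7 281.4  70. ]]
t 32.5 p [540.7 240.  330.5] rpy [ 1.799e+02 -1.000e-01  8.990e+01] F [ 0.1 -0.6 -1. ] gap 9.8 gf 30.0
GO [10.44  6.26 18.07] turn 1.4
```

>>> arm_command(increments=[[4,2,0,0],[8,4,0,1.4],[10.4,6.2,2,1.4],[10.4,6.2,4,1.4],[10.4,6.2,7,1.4],[10.4,6.2,10,1.4],[10.4,6.2,11.5,1.4],[10.4,6.2,13,1.4],[10.4,6.2,14.5,1.4],[10.4,6.2,16,1.4],[10.4,6.2,17.3,1.4],[10.4,6.2,18,1.4],[10.4,6.2,18,1.4],[10.4,6.2,18,1.4]])

```text
time: 33.95
ee_pos: [602.4, 345.8, 149.9]
orientation: [3.141, -0.001, 1.547]
contact_force: [-0.0, 1.0, -2.2]
finger_gap: 9.9
grasp_force: 30.0
```

>>> arm_command(increments=[[0,0,0.1,0],[0,0,0.2,0],[0,0,0.3,0],[0,0,0.3,0]])

```text
time: 34.35
ee_pos: [602.7, 345.5, 147.8]
orientation: [3.14, -0.001, 1.546]
contact_force: [-1.0, -1.9, 5.6]
finger_gap: 9.6
grasp_force: 30.0
```

>>> arm_command(increments=[[0,0,0,0],[0,0,0,0],[0,0,0,0],[0,0,0,0],[0,0,-1,0],[0,0,-3,0],[0,0,-6,0],[0,0,-10,0],[0,0,-14,0],[0,0,-17,0],[0,0,-17,0]], hand=35)

```text
time: 35.45
ee_pos: [604.6, 345.4, 322.8]
orientation: [3.133, -0.004, 1.546]
contact_force: [0.5, 0.0, -0.9]
finger_gap: 30.7
grasp_force: 0.0
```

```bash
python3 - <<'E'
from h import *
st();T=fr(534,-110,-13.5);p=T@[49,0,0,1];print(p);go(p[0],p[1],260,76.5)
s=manip.state();cv2.imwrite('pics/w13.png',manip.get_image('wrist')[:,:,::-1])
for n in('pack_2a',):
    for q in manip.landmark_of('wrist',n)[:3]:print(n,q['conf'],q['xy'],ray('wrist',q['xy'],58,s))
    for q in manip.landmark_of('scene',n)[:3]:print(n,q['conf'],q['xy'])
E
```

```text
t 35.5 p [604.6 345.4 322.8] rpy [179.5  -0.3  88.6] F [ 0.5  0.  -0.9] gap 30.7 gf 0.0
[ 581.6461261  -121.43882283    0.            1.        ]
GO [-46.75  -1.2    6.06] turn 12.1
pack_2a 0.4 [189.2, 288.0]
```

>>> arm_command(increments=[[-4,0,0,0],[-8,0,0,2],[-12,0,0,4],[-16,-0.2,0,6],[-20,-0.4,0,8],[-24,-0.6,0,10],[-28,-0.8,0,12.1],[-32,-1,0,12.1],[-36,-1.1,1,12.1],[-40,-1.2,2,12.1],[-43,-1.2,4,12.1],[-46,-1.2,6,12.1],[-46.8,-1.2,6,12.1],[-46.8,-1.2,6,12.1],[-46.8,-1.2,6,12.1],[-46.8,-1.2,6,12.1]])

```text
time: 37.2
ee_pos: [579.6, -120.0, 256.9]
orientation: [3.141, -0.001, 1.338]
contact_force: [0.1, 0.4, 0.0]
finger_gap: 30.2
grasp_force: 0.0
```

```bash
python3 - <<'E'
from h import *
st();s=manip.state();im=manip.get_image('wrist')[:,:,::-1];cv2.imwrite('pics/w14.png',im);g=cv2.cvtColor(im,cv2.COLOR_BGR2GRAY)
T=fr(534,-110,-13.5)
print(proj('wrist',[(T@[49+a,b,193,1])[:3] for a in(-5,5) for b in (-30,30)],s).round(1).tolist())
print('peg',proj('wrist',[(T@[a,y,149.5,1])[:3] for y in(-3.5,3.5) for a in(20,70)],s).round(1).tolist())
for r in range(160,236,6):print(r,' '.join(str(v) for v in g[r,284:352:2]))
print(g[180:216,295].tolist(),g[180:216,340].tolist())
T2=manip.get_image('top');cv2.imwrite('pics/t4.png',T2[:,:,::-1]);h=cv2.cvtColor(T2,cv2.COLOR_RGB2GRAY)
for c,(x,y,p) in(('rack',(602.7,347,-1.5)),('tote',(598.7,99,-5.5))):
    F=fr(x,y,p);u=proj('top',[(F@[0,b,178,1])[:3] for b in np.linspace(-27,27,10)]);print(c,[int(h[int(round(v)),int(round(w))]) for w,v in u])
go(*(T@[49,0,0,1])[:2],161,76.5)
E
```

```text
t 37.2 p [ 579.6 -120.   256.9] rpy [180.   -0.   76.7] F [0.1 0.4 0. ] gap 30.2 gf 0.0
[[310.4, 244.0], [310.4, 175.1], [322.1, 244.1], [323.1, 175.2]]
peg [[286.2, 199.1], [337.9, 199.3], [286.0, 192.1], [338.1, 192.3]]
160 96 96 95 95 95 95 96 94 93 94 91 155 192 196 27 29 29 29 36 192 195 74 53 55 56 84 84 95 95 95 94 95 95 96
166 94 95 95 96 94 94 95 95 95 95 93 157 193 198 25 31 33 31 25 197 195 77 52 55 56 84 95 95 93 94 96 96 96 96
172 94 93 95 95 95 94 94 96 96 96 92 157 199 116 26 32 30 31 26 108 199 76 53 54 56 97 95 94 94 95 95 95 94 95
178 94 94 93 93 94 92 95 95 94 95 91 160 197 85 39 44 43 43 40 60 200 76 52 53 52 63 94 95 94 96 96 97 95 95
184 95 93 94 93 93 93 93 93 94 94 91 127 196 113 37 41 43 41 39 60 200 77 53 53 54 64 94 96 96 97 96 96 95 96
190 64 62 63 62 63 63 62 71 61 63 62 100 196 112 34 42 40 40 38 62 201 77 53 61 61 64 63 64 61 62 62 62 63 63
196 144 145 144 144 144 145 144 145 145 145 145 144 145 85 35 41 40 40 39 33 85 83 146 146 146 147 146 146 146 146 146 146 147 146
202 71 63 63 62 91 94 73 92 94 74 93 102 218 150 30 40 39 38 37 59 196 82 62 64 64 64
[... 396 characters left out ...]
53
226 122 118 119 119 117 114 114 109 109 108 106 106 189 197 20 33 40 34 31 59 198 115 107 106 115 117 117 115 114 114 115 111 106 110
232 67 65 62 120 119 116 114 112 109 109 108 107 105 106 26 34 32 32 32 41 124 116 112 107 107 116 118 119 81 61 62 62 55 23
[92, 93, 93, 94, 94, 93, 93, 93, 93, 70, 62, 102, 125, 140, 176, 166, 144, 121, 94, 89, 93, 94, 92, 71, 62, 63, 63, 62, 61, 72, 104, 111, 109, 109, 110, 110] [94, 95, 95, 95, 96, 95, 96, 97, 77, 62, 61, 95, 122, 138, 167, 162, 146, 122, 88, 89, 94, 96, 74, 62, 64, 64, 64, 64, 86, 98, 166, 134, 113, 113, 114, 114]
rack [62, 61, 60, 61, 63, 61, 60, 60, 61, 74]
tote [55, 56, 54, 56, 50, 60, 58, 62, 62, 88]
GO [-0.06  0.24  9.59] turn 0.2
```

>>> arm_command(increments=[[-0.1,0.2,3,0],[-0.1,0.2,6,0],[-0.1,0.2,8,0],[-0.1,0.2,9.3,0],[-0.1,0.2,9.6,0],[-0.1,0.2,9.6,0],[-0.1,0.2,9.6,0]])

```text
time: 38.0
ee_pos: [581.3, -123.6, 161.7]
orientation: [3.14, -0.0, 1.336]
contact_force: [0.2, -0.1, 0.8]
finger_gap: 30.5
grasp_force: 0.0
```

>>> arm_command(increments=[[0,0,0,0],[0,0,0,0],[0,0,0,0],[0,0,0,0],[0,0,0,0],[0,0,0,0]], hand=0)

```text
time: 38.6
ee_pos: [580.6, -123.4, 160.7]
orientation: [3.141, -0.0, 1.335]
contact_force: [-0.1, 0.8, 2.2]
finger_gap: 9.6
grasp_force: 30.0
```

>>> arm_command(increments=[[0,0,-0.3,0],[0,0,-0.6,0],[0,0,-0.9,0],[0,0,-1.2,0],[0,0,-1.5,0],[0,0,-1.5,0],[0,0,-1.5,0],[0,0,-1.5,0]])

```text
time: 39.4
ee_pos: [580.3, -123.3, 175.4]
orientation: [-3.141, -0.0, 1.335]
contact_force: [-0.1, -0.6, -2.2]
finger_gap: 9.6
grasp_force: 30.0
```

>>> arm_command(increments=[[0,-0.6,0,0],[0,-1.5,0,0],[0,-2.5,0,0],[0,-3.5,0,0],[0,-4.5,0,0],[0,-5.5,0,0],[0,-6.5,0,0],[0,-7.5,0,0],[0,-8.5,0,0],[0,-9.5,0,0],[0,-10.5,0,0],[0,-11.5,0,0],[0,-12.5,0,0],[0,-13.5,0,0],[0,-14.5,0,0],[0,-15.5,0,0],[0,-16.5,0,0],[0,-17.4,0,0],[0,-17.4,0,0],[0,-17.4,0,0]])

```text
time: 41.4
ee_pos: [411.5, -82.5, 175.7]
orientation: [3.141, -0.001, 1.336]
contact_force: [1.4, -0.2, -2.2]
finger_gap: 10.0
grasp_force: 30.0
```

```bash
python3 - <<'E'
from h import *
st();im=manip.get_image('wrist')[:,:,::-1];cv2.imwrite('pics/w15.png',im)
a=cv2.imread('pics/w4.png',0);g=cv2.cvtColor(im,cv2.COLOR_BGR2GRAY);r0,r1,c0,c1=166,205,304,327
R=cv2.matchTemplate(g[r0-12:r1+12,c0-8:c1+8],a[r0:r1,c0:c1],cv2.TM_CCOEFF_NORMED);print(cv2.minMaxLoc(R)[1::2])
print(g[150:190,315].tolist())
go(515,-328,320,87);go(515,-328,188.7,87)
E
```

```text
t 41.4 p [411.5 -82.5 175.7] rpy [ 1.80e+02 -1.00e-01  7.65e+01] F [ 1.4 -0.2 -2.2] gap 10.0 gf 30.0
(0.9894894957542419, (8, 5))
[110, 166, 182, 181, 181, 181, 180, 181, 181, 181, 181, 182, 182, 181, 181, 182, 183, 183, 183, 182, 183, 184, 184, 184, 186, 188, 159, 84, 42, 39, 42, 43, 42, 43, 41, 43, 41, 41, 45, 44]
GO [-21.45  15.77 -14.42] turn -10.5
GO [-21.45  15.75  -1.29] turn -10.5
```

>>> arm_command(increments=[[0,-0.5,-4,0],[0,-0.5,-8,0],[-3,0,-12,0],[-6,2,-14.4,-3],[-10,5,-14.4,-6],[-14,8,-14.4,-10.5],[-18,12,-14.4,-10.5],[-21.6,15.8,-14.4,-10.5],[-21.6,15.8,-14.4,-10.5],[-21.6,15.8,-11,-10.5],[-21.6,15.8,-8,-10.5],[-21.6,15.8,-5,-10.5],[-21.6,15.8,-2.5,-10.5],[-21.6,15.8,-1.3,-10.5],[-21.6,15.8,-1.3,-10.5],[-21.6,15.8,-1.3,-10.5],[-21.6,15.8,-1.3,-10.5],[-21.6,15.8,-1.3,-10.5]])

```text
time: 43.25
ee_pos: [515.2, -330.1, 189.9]
orientation: [3.139, 0.001, 1.519]
contact_force: [-0.7, -0.2, -2.4]
finger_gap: 9.4
grasp_force: 30.0
```

```bash
python3 - <<'E'
from h import *
st();go(542.3,-330.4,188.7,87)
E
```

```text
t 43.2 p [ 515.2 -330.1  189.9] rpy [179.9   0.   87. ] F [-0.7 -0.2 -2.4] gap 9.4 gf 30.0
GO [0.11 2.71 0.12] turn 0.0
```

>>> arm_command(increments=[[0.1,0.5,0,0],[0.1,1,0,0],[0.1,1.5,0,0],[0.1,2,0,0],[0.1,2.2,0,0],[0.1,2.4,0,0],[0.1,2.6,0,0],[0.1,2.8,0,0],[0.1,2.8,0,0],[0.1,2.8,0,0]])

```text
time: 44.25
ee_pos: [539.9, -330.3, 188.2]
orientation: [-3.137, -0.001, 1.517]
contact_force: [-5.9, 0.4, -0.3]
finger_gap: 10.0
grasp_force: 30.2
```

>>> arm_command(increments=[[0,0.1,0,0],[0,0.2,0,0],[0,0.2,0,0]])

```text
time: 44.55
ee_pos: [541.0, -330.5, 188.2]
orientation: [-3.135, -0.002, 1.517]
contact_force: [-7.0, 1.1, 1.5]
finger_gap: 9.7
grasp_force: 30.4
```

>>> arm_command(increments=[[0,-0.4,0,0],[0.05,-0.8,-0.07,0],[0.05,-0.8,-0.07,0],[0.05,-0.5,-0.07,0],[0.05,-0.2,-0.07,0],[0.05,0,-0.07,0],[0.05,0.2,-0.07,0],[0.05,0.2,-0.07,0]])

```text
time: 45.35
ee_pos: [543.5, -330.1, 188.7]
orientation: [-3.135, -0.001, 1.518]
contact_force: [-8.1, 0.4, -1.4]
finger_gap: 10.3
grasp_force: 30.9
```

```bash
python3 - <<'E'
from h import *
st();im=manip.get_image('wrist')[:,:,::-1];cv2.imwrite('pics/w16.png',im);g=cv2.cvtColor(im,cv2.COLOR_BGR2GRAY)
for r in(195,203,210):print(g[r,290:400:2].tolist())
E
```

```text
t 45.4 p [ 543.5 -330.1  188.7] rpy [-1.796e+02 -1.000e-01  8.700e+01] F [-8.1  0.4 -1.4] gap 10.3 gf 30.9
[116, 112, 107, 103, 204, 179, 178, 177, 30, 37, 37, 37, 36, 36, 36, 30, 113, 183, 90, 90, 151, 147, 146, 144, 142, 141, 139, 138, 137, 136, 136, 135, 135, 135, 135, 135, 134, 134, 136, 135, 64, 160, 155, 151, 148, 144, 142, 149, 147, 145, 143, 133, 45, 51, 63]
[115, 113, 109, 103, 179, 176, 177, 186, 27, 35, 36, 35, 35, 35, 35, 34, 29, 113, 87, 84, 84, 80, 140, 139, 139, 139, 138, 139, 139, 140, 138, 139, 138, 139, 139, 139, 140, 140, 139, 140, 59, 146, 143, 145, 146, 143, 140, 136, 136, 137, 138, 131, 47, 53, 80]
[114, 115, 109, 102, 160, 177, 175, 185, 25, 36, 37, 37, 36, 36, 36, 37, 36, 34, 63, 74, 71, 98, 106, 105, 106, 106, 107, 105, 107, 107, 107, 108, 107, 107, 83, 83, 83, 83, 84, 75, 69, 133, 131, 133, 133, 134, 130, 109, 111, 111, 113, 74, 47, 59, 86]
```

It stops on the cone with almost no side force, so pack 3 goes in the tote.

>>> arm_command(increments=[[0,-1,0,0],[0,-2.5,0,0],[0,-4,0,0],[0,-4.5,-4,0],[0,-4.5,-8,0],[0,-4.5,-12,0],[0,-4.5,-16,0],[0,-4.5,-19,0],[0,-4.5,-19,0],[0,-4.5,-19,0]])

```text
time: 46.4
ee_pos: [502.5, -327.3, 379.7]
orientation: [3.138, -0.0, 1.52]
contact_force: [0.2, -0.4, -3.0]
finger_gap: 9.6
grasp_force: 30.0
```

>>> arm_command(increments=[[4,0,0,0],[8,0.4,0,0.5],[12,0.7,0,1],[16,1,0,1.5],[20,1.2,0,2],[24,1.4,0,2.5],[28,1.6,0,2.5],[31,1.7,2,2.5],[33.8,1.7,4.5,2.5],[33.8,1.7,6.1,2.5],[33.8,1.7,6.1,2.5],[33.8,1.7,6.1,2.5],[33.8,1.7,6.1,2.5],[33.8,1.7,6.1,2.5]])

```text
time: 47.8
ee_pos: [536.7, 8.3, 319.1]
orientation: [3.14, -0.001, 1.474]
contact_force: [-0.0, -0.9, -2.3]
finger_gap: 10.0
grasp_force: 30.0
```

```bash
python3 - <<'E'
from h import *
st();im,s,o=look('wrist',[('tote',0)]);im=im[:,:,::-1].copy();cv2.imwrite('pics/w17.png',im)
a=cv2.imread('pics/w7.png',0);g=cv2.cvtColor(im,cv2.COLOR_BGR2GRAY)
# near-left part of tote from w7 as template
for (r0,r1,c0,c1) in((32,152,240,300),(32,60,240,380)):
    R=cv2.matchTemplate(g[0:r1+40,c0-60:c1+60],a[r0:r1,c0:c1],cv2.TM_CCOEFF_NORMED);_,v,_,l=cv2.minMaxLoc(R);print(round(v,3),'dc',l[0]-60,'dr',l[1]-r0)
t=a[166:205,304:327];R=cv2.matchTemplate(g[154:217,296:335],t,cv2.TM_CCOEFF_NORMED);print('hold',cv2.minMaxLoc(R)[1::2])
T=fr(543,104.5,-5.5);print(proj('wrist',[(T@[x,y,70,1])[:3] for x in(-70,-42,-14,14) for y in(0,)],s).round(1).tolist())
for r in(60,90,120):print(r,g[r,246:380:2].tolist())
E
```

```text
t 47.8 p [536.7   8.3 319.1] rpy [179.9  -0.   84.4] F [-0.  -0.9 -2.3] gap 10.0 gf 30.0
wrist tote [310.3  96.8] 0.8 [540.5 105.9]
0.971 dc 2 dr 0
0.95 dc 2 dr -1
hold (0.9923198819160461, (8, 5))
[[259.4, 95.9], [280.2, 95.8], [301.2, 95.7], [322.1, 95.7]]
60 [101, 123, 95, 114, 122, 128, 67, 53, 54, 54, 72, 72, 71, 71, 70, 71, 71, 82, 138, 146, 146, 145, 145, 145, 143, 144, 144, 114, 49, 71, 70, 71, 82, 84, 83, 83, 83, 84, 63, 108, 148, 144, 142, 141, 139, 136, 135, 133, 130, 83, 69, 83, 138, 174, 170, 170, 170, 165, 163, 164, 170, 136, 135, 120, 93, 130, 107]
90 [144, 107, 109, 96, 114, 118, 105, 53, 52, 51, 62, 68, 67, 123, 122, 123, 125, 108, 106, 121, 120, 122, 121, 120, 121, 119, 121, 105, 47, 66, 70, 125, 122, 122, 121, 121, 121, 123, 54, 98, 123, 120, 117, 116, 114, 113, 112, 113, 104, 43, 42, 96, 187, 189, 56, 36, 37, 36, 37, 52, 59, 54, 51, 51, 106, 97, 129]
120 [165, 141, 125, 109, 107, 125, 113, 85, 51, 52, 53, 67, 67, 113, 134, 134, 134, 134, 87, 114, 114, 112, 112, 112, 111, 111, 112, 101, 49, 66, 68, 115, 114, 113, 113, 113, 113, 115, 49, 104, 114, 111, 110, 109, 108, 108, 107, 106, 84, 43, 75, 121, 182, 174, 29, 40, 37, 37, 42, 56, 51, 47, 43, 92, 100, 120, 149]
```

```bash
python3 - <<'E'
from h import *
st();go(543,102.3,150,84.5)
E
```

```text
t 47.9 p [536.6   8.6 318.9] rpy [179.9  -0.   84.5] F [-0.7 -0.2 -1.8] gap 9.9 gf 30.0
GO [ 9.38 -0.28 16.89] turn -0.0
```

>>> arm_command(increments=[[4,-0.1,0,0],[8,-0.3,0,0],[9.4,-0.3,2,0],[9.4,-0.3,4,0],[9.4,-0.3,7,0],[9.4,-0.3,10,0],[9.4,-0.3,11.5,0],[9.4,-0.3,13,0],[9.4,-0.3,14.5,0],[9.4,-0.3,16,0],[9.4,-0.3,16.9,0],[9.4,-0.3,16.9,0],[9.4,-0.3,16.9,0]])

```text
time: 49.2
ee_pos: [542.5, 103.0, 149.4]
orientation: [3.141, -0.0, 1.475]
contact_force: [0.5, -0.3, -3.6]
finger_gap: 9.7
grasp_force: 30.0
```

>>> arm_command(increments=[[0,0,0.1,0],[0,0,0.2,0],[0,0,0.3,0],[0,0,0.3,0]])

```text
time: 49.6
ee_pos: [543.0, 102.6, 147.6]
orientation: [3.14, -0.001, 1.475]
contact_force: [-0.8, -2.1, 6.7]
finger_gap: 9.8
grasp_force: 30.0
```

>>> arm_command(increments=[[0,0,0,0],[0,0,0,0],[0,0,0,0],[0,0,0,0],[0,0,-1,0],[0,0,-3,0],[0,0,-6,0],[0,0,-10,0],[0,0,-14,0],[0,0,-17,0],[-8,0,-20,0],[-12,0,-20,0],[-16,0,-20,0],[-16,0,-20,0],[-16,0,-20,0]], hand=35)

```text
time: 51.1
ee_pos: [526.3, -59.6, 347.2]
orientation: [3.14, -0.001, 1.469]
contact_force: [0.9, 0.3, 0.3]
finger_gap: 30.6
grasp_force: 0.0
```

```bash
python3 - <<'E'
from h import *
st();s=manip.state();T2=manip.get_image('top');h=cv2.cvtColor(T2,cv2.COLOR_RGB2GRAY)
for c,(x,y,p) in(('rack',(602.7,347,-1.5)),('tote',(598.7,99,-5.5)),('toteM',(543,104.5,-5.5))):
    F=fr(x,y,p);u=proj('top',[(F@[0,b,178,1])[:3] for b in np.linspace(-27,27,10)]);print(c,[int(h[int(round(v)),int(round(w))]) for w,v in u])
    v=proj('top',[(F@[28,b,178,1])[:3] for b in np.linspace(-27,27,10)]);print(' off',[int(h[int(round(b)),int(round(a))]) for a,b in v])
look('top',[('rack',0),('tote',0)])
for c in('top','scene'):
    for q in manip.search_frame(c,'pack_1a'):print(c,q['conf'],np.round(q['xy']))
E
```

```text
t 51.1 p [526.3 -59.6 347.2] rpy [ 1.799e+02 -1.000e-01  8.410e+01] F [0.9 0.3 0.3] gap 30.6 gf 0.0
rack [61, 60, 57, 61, 62, 60, 58, 57, 58, 73]
 off [127, 127, 127, 127, 125, 128, 128, 128, 127, 131]
tote [54, 57, 52, 53, 56, 57, 58, 63, 58, 90]
 off [114, 119, 127, 126, 127, 126, 129, 126, 127, 130]
toteM [69, 57, 55, 54, 56, 53, 52, 58, 54, 71]
 off [79, 87, 87, 91, 88, 81, 86, 87, 90, 92]
top rack [261.3 230.6] 0.63 [552.4 344.8]
top tote [324.3 231.7] 0.63 [542.2 111.2]
```

All three tabs are upright in their slots, so I'm handing in.

```bash
python3 -c "
from station import manip
print(manip.hand_in())"
```

```text
the job is handed in; nothing more can be done
None
```

Job handed in at about 51 s: the front and rear packs stopped on the nose and stand in the tote's far and middle slots, the middle pack went home against the collar and stands in the rack's far slot; I checked all three in place from camera pixel values rather than by eye, having used my 14 picture views.

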